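Find the full reagent cartons by lifting an end

ROBOT

A 6-joint arm with a two-finger parallel gripper is mounted at the origin on the work surface. World frame = base frame: x ahead of the robot, y to its left, z up, the work surface at z = 0. Lengths are in m, angles in degrees, forces in N, time in s.
With the tool pointing down it reaches from about 0.3 to 0.75 m from the base axis. Payload 8.5 kg.
Tool frame: the origin (TCP) lies midway between the tips of the shut fingers; the grasp point (between the pads) lies 19 mm behind it; y points along the fingers, z is the direction in which the jaws open and shut, and the axes are right-handed (so a half turn about y gives the same grasp; the last joint's range is limited). The gripper opens to 85 mm and grips with 20 to 120 N. Pads are 22 mm wide; open, the fingers measure 114 mm over their backs; the gripper's body (76 mm by 85 mm) begins 54 mm behind the grasp point. The pads swing forward as they close: fully open they stand 13 mm farther back than shut.
Start: joints at [-86.305, 21.807, 74.336, -0, 83.858, -12.336], TCP at [0.152, -0.529, 0.231] pointing down, gripper open.
Joint ranges: [-178.18, 178.18], [-50.72, 133.34], [12.68, 142.11], [-81.47, 261.47], [9.98, 163.14], [-165.26, 165.26]. Speed limits (degrees/s): [136.94, 136.94, 180, 180, 180, 180].

INTERFACE

Orientations are given as a 3x3 rotation matrix whose columns are the frame's x, y, z axes.
In Python, from rig import status, imaging, job gives the robot as it stands. The module is installed in compiled form; this text tells all that it offers.
- The arm moves only by the tool jog_arm, never from a script. Its argument "rows" is a list of rows, each an object of numbers: "hand": the opening, from 0 (shut) to 1 (fully open); "dx", "dy", "dz": the shift along the tool's x, y, z in cm; "ax", "ay", "az": the turn, a rotation vector about the tool's x, y, z in degrees. In form: [{"hand": .., "dx": .., "dy": .., "dz": .., "ax": .., "ay": .., "az": ..}, ...]. A call has exactly 5 rows; each row shifts and turns the commanded pose from where the row before left it, along the tool's axes as they then stand; what a row does not reach is not made up. A row lasts 1/12 s, in which the tool goes at most 41.7 mm and 7.16 degrees, less where a joint would pass 70% of its speed; a pose out of reach is approached as far as the arm can. A call is refused whole if a number of a shift passes 4.17 or a number of a turn 7.16, either way. A call with a gripper value outside its range is refused whole. The fingers move at their own pace and stop on an object; "newtons" is the grip in N (left out, the last holds). Time passes only in rows, so rows that do not move let the fingers close, or fill a call up. It gives the time, the measured TCP pose, the force and the opening at its end, in the units of the state.
- status.observe(): the state, without advancing time (a new reading comes with each control period).
- imaging.get_image(name): name is "scene" or "top" or "wrist"; returns the picture (480x640x3 uint8, red, green, blue); there is no depth.
- imaging.camera_model(name): a dict with "K" (3x3 intrinsics, pixels), "position" and "rotation" of the camera in the world; the wrist camera has in their place "tool_from_camera" (4x4, takes a point from camera to tool coordinates, whose origin is the TCP and whose axes are the tool frame's). Camera axes: x right, y down, z forward; pixel columns grow to the right and rows downward; lengths in m; the calibration is good to about 2 mm. A picture is of the moment at which its call begins: read the wrist's pose just before it. camera_model takes no time and is no camera call.
- job.close_job(): hands the job in, once; it reports no verdict.
The state is a dict: "time_s": time; "q": joint angles; "qvel": joint speeds; "joint_efforts": joint torques, N m; "position": TCP position; "tool_rot": TCP orientation; "ft_force": force on the tool from outside, world axes, zero at the start; "wrist_torque": the same for the moment, N m; "grip_width": finger opening in m.
Only numpy, scipy, OpenCV 4.12 (cv2) and the standard library are available. Lean on these libraries where they do the work, as an engineer would, in place of code of your own. Each camera call takes 0.05 s, during which the arm holds its last target.

TASK

Of the three identical closed cartons on the grey bench mat, one or two are still full and the rest are empty. Feel for the weight by raising one end of a carton slightly while its other end rests on the mat, then set every full carton down flat and gently in the blue tray, without dropping it. Leave the empty cartons standing where they were on the mat, and do not knock over the two glass vials.

Things in the scene. Friction and masses are not known exactly. Their poses are not given: they have to be found in the camera images.
- carton_a_center (a point): closed white carton with a dark blue band round its lower half, one of three alike: 150 mm long (its x), 50 wide (y), 70 high (z); this point is its centre, 35 mm above its underside. Stands on the mat, its -x end nearest the robot. All three: full 0.5 to 0.7 kg, empty about 0.11 kg, weight centred: an end raised alone carries half (2.5 to 3.4 N, or 0.5 N).
- carton_b_center (a point): closed white carton with a dark blue band round its lower half, one of three alike: 150 mm long (its x), 50 wide (y), 70 high (z); this point is its centre, 35 mm above its underside. Stands on the mat, its -x end nearest the robot. All three: gripped firmly it is held stiffly: to raise one end only, the gripper tilts with it about the opposite bottom edge.
- carton_c_center (a point): closed white carton with a dark blue band round its lower half, one of three alike: 150 mm long (its x), 50 wide (y), 70 high (z); this point is its centre, 35 mm above its underside. Stands on the mat, its -x end nearest the robot. All three: rigid card, takes any grip to 60 N. Full or empty cannot be seen.
- mat: grey bench mat under the cartons, 220 mm (x) by 360 mm (y), 4 mm thick, fixed to the bench; origin at the centre of its underside on the bench top (the mat's top is 4 mm above it)
- tray: blue open tray, 200 mm (its x) by 230 (its y), 20 high, walls and floor 5 thick, fixed left or right of the mat, empty at the start; origin at the centre of its underside on the bench top. Takes two cartons side by side, lengths along its x, centres about 52 mm either side of its centre in y. (The solid blue rack with small holes on the other side is not the tray.)
- vial_left_center (a point): small clear glass vial with a white cap, 22 mm diameter, 55 mm high, standing loose in the gap between two cartons near their far ends, a bystander; this point is its centre
- vial_right_center (a point): small clear glass vial with a white cap, 22 mm diameter, 55 mm high, standing loose in the gap between two cartons near their far ends, a bystander; this point is its centre

How it is judged:
By the outcome, as a careful person would: the job done as asked, in the order asked, and still so for the second after the job is handed in, with the robot touching nothing.
It also fails if it takes over 69 s, if anything falls off the work surface, if the arm or the gripper's body presses on something with over 40 N, if the wrist force passes 120 N, or if a joint passes its speed limit or range.

## Working session

There is one attempt and no reset: what is moved stays moved. The work goes in short steps, Python scripts to look and compute and a tool call to move; the robot and the scene stay as the last step left them, time stands still between calls to the robot, and variables do not carry over. Pictures are saved under pics/ and viewed, and the job is handed in when it is done.

Besides the shell and the picture viewer there is one more tool, called after "Call:" by a JSON object that holds its "api" and its "payload", one argument or row to a line. jog_arm: Moves the arm, as the interface text tells. Its arguments: {"type":"object","properties":{"rows":{"type":"array"},"newtons":{"type":"number"}},"required":["rows"]}

```bash
mkdir -p pics; python3 - <<'E'
from rig import status, imaging
import cv2, numpy as np
np.set_printoptions(precision=4,suppress=True)
s=status.observe()
for k in s: print(k,np.array(s[k]).round(4).tolist())
for n in("scene","top","wrist"):
    im=imaging.get_image(n); cv2.imwrite(f"pics/{n}0.png",im[:,:,::-1])
    print(n,imaging.camera_model(n))
E
```

```text
time_s 0.0
q [-86.3052, 21.8413, 74.3874, -0.0011, 83.8606, -12.3368]
qvel [0.0091, -0.0701, 0.1082, 0.099, -0.0272, 0.0184]
joint_efforts [-0.0025, -44.8473, -23.1278, -0.0003, 0.0048, -0.0]
position [0.1519, -0.5283, 0.2307]
tool_rot [[-0.9611, -0.0001, 0.2762], [-0.2762, 0.0016, -0.9611], [-0.0003, -1.0, -0.0015]]
ft_force [-0.5405, -1.1523, -0.1415]
wrist_torque [-0.0549, 0.032, 0.0011]
grip_width 0.0855
scene {'K': array([[440.3489,   0.    , 322.4167],
       [  0.    , 440.3489, 240.6154],
       [  0.    ,   0.    ,   1.    ]]), 'position': array([1.2673, 0.1336, 0.5473]), 'rotation': array([[-0.1486,  0.5695, -0.8085],
       [ 0.9888,  0.0981, -0.1127],
       [ 0.0152, -0.8161, -0.5777]])}
top {'K': array([[457.4774,   0.    , 318.7225],
       [  0.    , 457.4774, 242.0235],
       [  0.    ,   0.    ,   1.    ]]), 'position': array([0.524 , 0.0031, 1.0731]), 'rotation': array([[ 0.0215, -0.9974,  0.0683],
       [-0.9997, -0.0209,  0.009 ],
       [-0.0075, -0.0684, -0.9976]])}
wrist {'K': array([[349.7089,   0.    , 324.1094],
       [  0.    , 349.7089, 243.3684],
       [  0.    ,   0.    ,   1.    ]]), 'tool_from_camera': array([[-0.0003,  0.9623,  0.272 , -0.0697],
       [ 0.0003, -0.272 ,  0.9623, -0.1418],
       [ 1.    ,  0.0004, -0.0002, -0.0003],
       [ 0.    ,  0.    ,  0.    ,  1.    ]])}
```

View pics/top0.png

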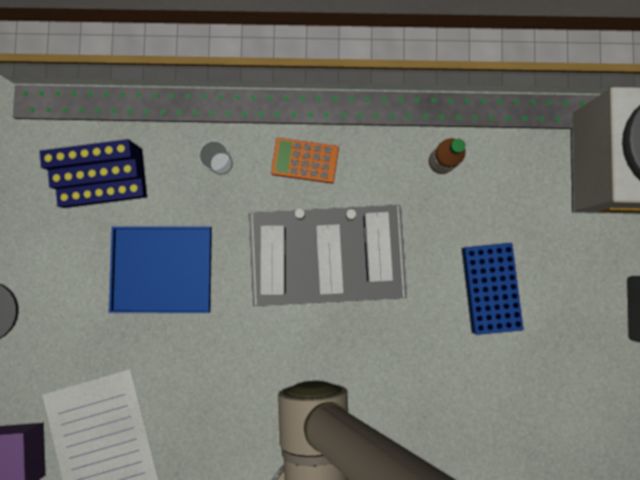

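View pics/scene0.png

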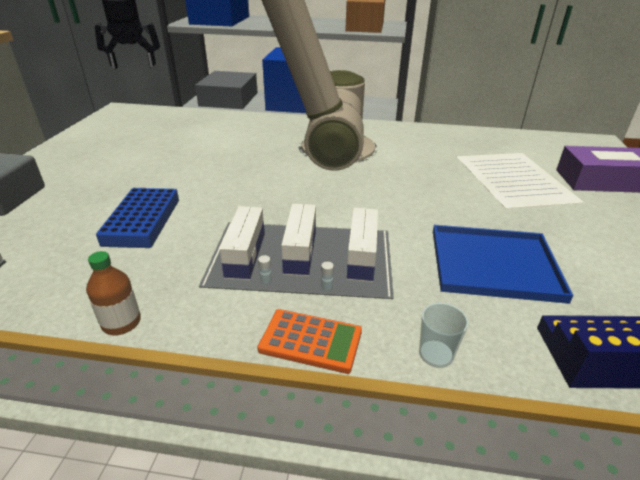

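Top view: the tray is on the left at (160,270), the mat at (328,255), and the carton tops at (272,260), (330,259) and (378,247). The vial caps are at (300,214) and (351,214). Next I'll measure them.

```bash
cat > h.py <<'E'
from rig import status, imaging
import cv2, numpy as np
np.set_printoptions(precision=4,suppress=True)
def ray(n,uv,z):
    m=imaging.camera_model(n); K=np.array(m['K']);R=np.array(m['rotation']);p=np.array(m['position'])
    uv=np.atleast_2d(uv); d=(R@np.linalg.inv(K)@np.c_[uv,np.ones(len(uv))].T).T
    return p+d*((z-p[2])/d[:,2])[:,None]
def proj(n,P):
    m=imaging.camera_model(n); K=np.array(m['K']);R=np.array(m['rotation']);p=np.array(m['position'])
    c=(np.atleast_2d(P)-p)@R; q=c@K.T; return q[:,:2]/q[:,2:]
E
python3 - <<'E'
from h import *
im=cv2.imread("pics/top0.png")
g=im.min(2)
crop=im[195:320,240:415]; cv2.imwrite("pics/crop0.png",cv2.resize(crop,None,fx=4,fy=4,interpolation=cv2.INTER_CUBIC))
sub=np.zeros_like(g); sub[195:320,240:415]=g[195:320,240:415]
print(g[260,255:400])
m=(sub>150).astype(np.uint8)
cs,_=cv2.findContours(m,cv2.RETR_EXTERNAL,cv2.CHAIN_APPROX_NONE)
for c in cs:
    if cv2.contourArea(c)<25: continue
    r=cv2.minAreaRect(c); b=cv2.boxPoints(r)
    big=cv2.contourArea(c)>500
    w=ray("top",b,0.074 if big else 0.059)[:,:2]
    print(np.array(r[0]),r[1],r[2],'->',w.mean(0)); print(w.tolist() if big else '')
    if big:
        e=[w[1]-w[0],w[2]-w[1]]; l=max(e,key=np.linalg.norm); print('len',[np.linalg.norm(x) for x in e],'yaw',np.degrees(np.arctan2(l[1],l[0])))
hsv=cv2.cvtColor(im,cv2.COLOR_BGR2HSV)
m=((hsv[:,:,0]>100)&(hsv[:,:,0]<125)&(hsv[:,:,1]>120)).astype(np.uint8); m[:, :95]=0;m[:215]=0;m[330:]=0;m[:,230:]=0
cs,_=cv2.findContours(m,cv2.RETR_EXTERNAL,cv2.CHAIN_APPROX_NONE)
c=max(cs,key=cv2.contourArea); r=cv2.minAreaRect(c); w=ray("top",cv2.boxPoints(r),0.02)
print('tray',r,w, w.mean(0),np.linalg.norm(w[1]-w[0]),np.linalg.norm(w[2]-w[1]))
E
```

```text
[117 105 102 103 111 133 155 165 167 168 168 168 168 167 167 163 155 154
 162 167 169 169 170 170 171 172 173 165 133  84  59  83  99 102 102 101
 101 102 101 101 102 100 101 101 101 100 100 100 101 100 100 100  99 100
 100  99 100 100 100 100  98  98 111 139 159 166 166 167 168 169 168 168
 166 161 152 158 165 168 169 169 170 170 171 172 173 164 136 108  97  96
  97  99  97  98  98  98  98  97  98  98  97  98  97  97  97  96  97  97
  97  91  64  48  81 126 157 168 169 168 167 166 167 168 169 163 153 157
 167 169 169 169 170 170 169 169 170 162 138 109  94  95  95  95  95  95
 103]
[271.5 259.5] (67.0, 21.0) 90.0 -> [0.5522 0.1145]
[[0.6249278807383681, 0.13967005592028114], [0.6258848175468401, 0.09352180027348905], [0.47958781591129684, 0.08956871522584418], [0.4785899437832737, 0.13525505849246186]]
len [np.float64(0.046158176169526964), np.float64(0.14635039996168123)] yaw -178.45218981175606
[329.3292 258.9261] (67.34060668945312, 22.077068328857422) 86.8201675415039 -> [ 0.5562 -0.0118]
[[0.6276291509188043, 0.017912159924060846], [0.6313311354572901, -0.03038894600243763], [0
[... 157 characters left out ...]
] yaw -175.77286028083662
[378.7977 246.2627] (67.11903381347656, 21.645265579223633) 86.42366790771484 -> [ 0.5862 -0.1193]
[[0.6574160926145933, -0.09013615700344012], [0.6613745153465956, -0.13750032464220116], [0.5148957923372453, -0.14824100084837813], [0.5109545995606498, -0.10135438287905736]]
len [np.float64(0.04752929082826601), np.float64(0.14687197969597854)] yaw -175.8062439406794
[350.5 213.5] (7.0, 7.0) 90.0 -> [ 0.6586 -0.0572]

[299.  212.5] (7.0, 8.0) 90.0 -> [0.6585 0.0577]

tray ((159.5, 269.0), (84.0, 101.0), 90.0) [[0.6207 0.5    0.02  ]
 [0.6256 0.2652 0.02  ]
 [0.4326 0.2579 0.02  ]
 [0.4275 0.4898 0.02  ]] [0.5266 0.3782 0.02  ] 0.23483397806860515 0.19310677838273507
```

View pics/crop0.png

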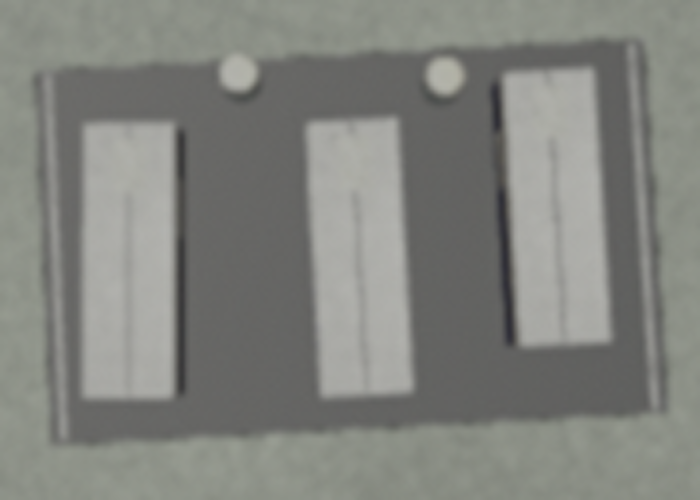

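```bash
python3 - <<'E'
from h import *
im=cv2.imread("pics/top0.png")
def rects(m,off,f,z,mn):
    cs,_=cv2.findContours(m,cv2.RETR_EXTERNAL,cv2.CHAIN_APPROX_NONE)
    for c in cs:
        if cv2.contourArea(c)<mn*f*f: continue
        p=(c[:,0,:].astype(float)+.5)/f-.5+off
        w=ray("top",p,z)[:,:2]
        r=cv2.minAreaRect((w*1e4).astype(np.float32)); b=cv2.boxPoints(r)/1e4
        e=[b[1]-b[0],b[2]-b[1]]; l=max(e,key=np.linalg.norm)
        print(z,'c',b.mean(0),'size',[np.linalg.norm(x).round(4) for x in e],'yaw',np.degrees(np.arctan(l[1]/l[0])), np.degrees(np.arctan(-l[0]/l[1])))
f=8
g=cv2.resize(im[205:302,256:404].min(2),None,fx=f,fy=f,interpolation=cv2.INTER_LINEAR)
m=(g>132).astype(np.uint8)
rects(m,[256,205],f,0.074,500)
rects(m,[256,205],f,0.059,20)
c=im[215:325,95:230].astype(float); s=(c[:,:,0]-c[:,:,2]); s=cv2.resize(s,None,fx=f,fy=f,interpolation=cv2.INTER_LINEAR)
rects((s>50).astype(np.uint8),[95,215],f,0.02,1000)
cv2.imwrite("pics/tray0.png",cv2.resize(im[215:325,95:230],None,fx=5,fy=5))
E
```

```text
0.074 c [0.552  0.1145] size [np.float32(0.0501), np.float32(0.1512)] yaw 1.5397693 -88.46023
0.074 c [ 0.5563 -0.0117] size [np.float32(0.0514), np.float32(0.151)] yaw 4.407838 -85.59216
0.074 c [ 0.586  -0.1192] size [np.float32(0.0505), np.float32(0.1504)] yaw 4.283195 -85.7168
0.059 c [ 0.4688 -0.1613] size [np.float32(0.0311), np.float32(0.0057)] yaw -88.74077 1.2592285
0.059 c [0.5524 0.1162] size [np.float32(0.0508), np.float32(0.1535)] yaw 1.5397646 -88.460236
0.059 c [ 0.5568 -0.0119] size [np.float32(0.0522), np.float32(0.1533)] yaw 4.407839 -85.592155
0.059 c [ 0.5869 -0.121 ] size [np.float32(0.0512), np.float32(0.1527)] yaw 4.2831807 -85.71682
0.059 c [ 0.6586 -0.0581] size [np.float32(0.0198), np.float32(0.0199)] yaw 0.99578285 -89.00422
0.059 c [ 0.6752 -0.0386] size [np.float32(0.1005), np.float32(0.0062)] yaw -88.83257 1.1674224
0.059 c [0.6617 0.085 ] size [np.float32(0.1401), np.float32(0.0281)] yaw -88.83258 1.1674154
0.02 c [0.526  0.3779] size [np.float32(0.2298), np.float32(0.1972)] yaw -88.815674 1.1843214
```

View pics/tray0.png

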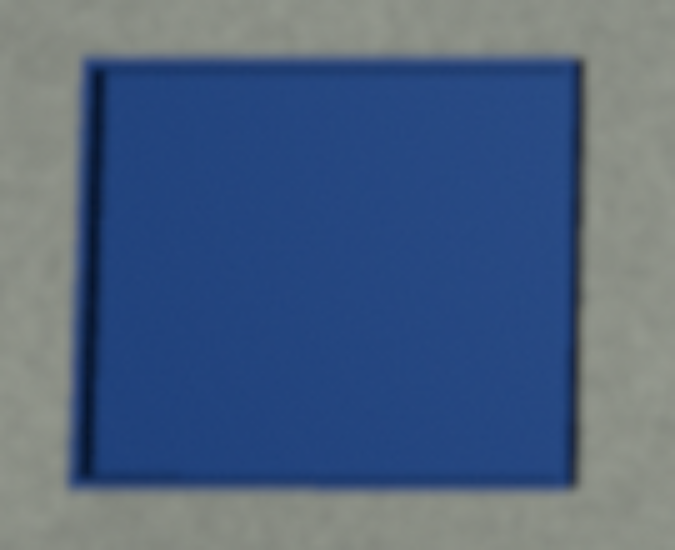

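```bash
cat >> h.py <<'E'
from scipy.spatial.transform import Rotation as Ro
def down(yaw,tilt=0):
    "tool x=-carton x, y=down; tilt>0 raises near end (rotation about carton +y)"
    c,s=np.cos(np.radians(yaw)),np.sin(np.radians(yaw))
    R=np.c_[[-c,-s,0],[0,0,-1],[s,-c,0]]
    return Ro.from_rotvec(np.radians(tilt)*np.array([-s,c,0])).as_matrix()@R
def plan(P,R,n,start=None):
    s=status.observe(); p0=np.array(s['position']);R0=np.array(s['tool_rot'])
    if start is not None: p0,R0=start
    P=np.array(P); rv=Ro.from_matrix(R0.T@R).as_rotvec(degrees=True)/n
    st=Ro.from_rotvec(rv,degrees=True).as_matrix()
    p,Rc=p0.copy(),R0.copy(); d=(P-p0)/n
    print('dist cm',np.linalg.norm(P-p0)*100,'total turn',rv*n)
    for i in range(n):
        t=(Rc.T@d)*100
        print(f'"dx":{t[0]:.2f},"dy":{t[1]:.2f},"dz":{t[2]:.2f},"ax":{rv[0]:.2f},"ay":{rv[1]:.2f},"az":{rv[2]:.2f}')
        Rc=Rc@st; p=p+d
def st():
    s=status.observe(); R=np.array(s['tool_rot'])
    print('t',round(s['time_s'],2),'p',np.array(s['position']),'x',R[:,0],'y',R[:,1],'F',np.array(s['ft_force']),'T',np.array(s['wrist_torque']),'w',round(s['grip_width'],4))
CT={'L':(0.552,0.1145,1.54),'M':(0.5563,-0.0117,4.4),'R':(0.586,-0.1192,4.28)}
def at(n,lx,ly=0):
    x,y,a=CT[n]; a=np.radians(a)
    return np.array([x+lx*np.cos(a)-ly*np.sin(a), y+lx*np.sin(a)+ly*np.cos(a)])
E
python3 -c "
from h import *
print(at('R',-.05))
plan([*at('R',-.05),0.13],down(4.28),20)"
```

```text
[ 0.5361 -0.1229]
dist cm 56.768457692695605 total turn [ 0.058  11.7493 -0.0075]
"dx":-2.41,"dy":0.51,"dz":-1.42,"ax":0.00,"ay":0.59,"az":-0.00
"dx":-2.39,"dy":0.51,"dz":-1.44,"ax":0.00,"ay":0.59,"az":-0.00
"dx":-2.38,"dy":0.51,"dz":-1.47,"ax":0.00,"ay":0.59,"az":-0.00
"dx":-2.36,"dy":0.51,"dz":-1.49,"ax":0.00,"ay":0.59,"az":-0.00
"dx":-2.35,"dy":0.51,"dz":-1.52,"ax":0.00,"ay":0.59,"az":-0.00
"dx":-2.33,"dy":0.51,"dz":-1.54,"ax":0.00,"ay":0.59,"az":-0.00
"dx":-2.31,"dy":0.51,"dz":-1.56,"ax":0.00,"ay":0.59,"az":-0.00
"dx":-2.30,"dy":0.51,"dz":-1.59,"ax":0.00,"ay":0.59,"az":-0.00
"dx":-2.28,"dy":0.51,"dz":-1.61,"ax":0.00,"ay":0.59,"az":-0.00
"dx":-2.27,"dy":0.51,"dz":-1.63,"ax":0.00,"ay":0.59,"az":-0.00
"dx":-2.25,"dy":0.51,"dz":-1.66,"ax":0.00,"ay":0.59,"az":-0.00
"dx":-2.23,"dy":0.51,"dz":-1.68,"ax":0.00,"ay":0.59,"az":-0.00
"dx":-2.21,"dy":0.51,"dz":-1.70,"ax":0.00,"ay":0.59,"az":-0.00
"dx":-2.20,"dy":0.51,"dz":-1.73,"ax":0.00,"ay":0.59,"az":-0.00
"dx":-2.18,"dy":0.51,"dz":-1.75,"ax":0.00,"ay":0.59,"az":-0.00
"dx":-2.16,"dy":0.50,"dz":-1.77,"ax":0.00,"ay":0.59,"az":-0.00
"dx":-2.14,"dy":0.50,"dz":-1.79,"ax":0.00,"ay":0.59,"az":-0.00
"dx":-2.12,"dy":0.50,"dz":-1.81,"ax":0.00,"ay":0.59,"az":-0.00
"dx":-2.11,"dy":0.50,"dz":-1.84,"ax":0.00,"ay":0.59,"az":-0.00
"dx":-2.09,"dy":0.50,"dz":-1.86,"ax":0.00,"ay":0.59,"az":-0.00
```

Call:
{"api": "jog_arm", "payload": {
  "rows": [
    {"hand":0.9,"dx":-2.4,"dy":0.5,"dz":-1.4,"ax":0,"ay":0.6,"az":0},
    {"hand":0.9,"dx":-2.4,"dy":0.5,"dz":-1.45,"ax":0,"ay":0.6,"az":0},
    {"hand":0.9,"dx":-2.4,"dy":0.5,"dz":-1.5,"ax":0,"ay":0.6,"az":0},
    {"hand":0.9,"dx":-2.35,"dy":0.5,"dz":-1.5,"ax":0,"ay":0.6,"az":0},
    {"hand":0.9,"dx":-2.35,"dy":0.5,"dz":-1.5,"ax":0,"ay":0.6,"az":0}
  ],
  "newtons": 40
}}

```text
time_s: 0.57
position: [0.2488, -0.4259, 0.2059]
tool_rot: [[-0.974, -0.0, 0.225], [-0.225, 0.0, -0.974], [0.0, -1.0, -0.0]]
ft_force: [-0.3, -0.2, -0.1]
grip_width: 0.0768
```

Call:
{"api": "jog_arm", "payload": {
  "rows": [
    {"hand":0.9,"dx":-2.3,"dy":0.5,"dz":-1.55,"ax":0,"ay":0.6,"az":0},
    {"hand":0.9,"dx":-2.3,"dy":0.5,"dz":-1.55,"ax":0,"ay":0.6,"az":0},
    {"hand":0.9,"dx":-2.3,"dy":0.5,"dz":-1.6,"ax":0,"ay":0.6,"az":0},
    {"hand":0.9,"dx":-2.3,"dy":0.5,"dz":-1.6,"ax":0,"ay":0.6,"az":0},
    {"hand":0.9,"dx":-2.25,"dy":0.5,"dz":-1.65,"ax":0,"ay":0.6,"az":0}
  ]
}}

```text
time_s: 0.98
position: [0.3446, -0.3246, 0.181]
tool_rot: [[-0.985, -0.0, 0.174], [-0.174, 0.0, -0.985], [0.0, -1.0, -0.0]]
ft_force: [0.4, -0.8, 0.1]
grip_width: 0.077
```

Call:
{"api": "jog_arm", "payload": {
  "rows": [
    {"hand":0.9,"dx":-2.25,"dy":0.5,"dz":-1.65,"ax":0,"ay":0.6,"az":0},
    {"hand":0.9,"dx":-2.25,"dy":0.5,"dz":-1.7,"ax":0,"ay":0.6,"az":0},
    {"hand":0.9,"dx":-2.2,"dy":0.5,"dz":-1.7,"ax":0,"ay":0.6,"az":0},
    {"hand":0.9,"dx":-2.2,"dy":0.5,"dz":-1.7,"ax":0,"ay":0.6,"az":0},
    {"hand":0.9,"dx":-2.2,"dy":0.5,"dz":-1.75,"ax":0,"ay":0.6,"az":0}
  ]
}}

```text
time_s: 1.4
position: [0.4413, -0.2235, 0.156]
tool_rot: [[-0.993, -0.0, 0.122], [-0.122, 0.0, -0.993], [0.0, -1.0, -0.0]]
ft_force: [0.5, 0.1, 0.5]
grip_width: 0.0774
```

```bash
python3 -c "
from h import *
st()
plan([*at('R',-.05),0.12],down(4.28),5)"
```

```text
t 1.4 p [ 0.4413 -0.2235  0.156 ] x [-0.9925 -0.1219  0.0002] y [-0.0003  0.0002 -1.    ] F [0.4754 0.1483 0.548 ] T [-0.0688 -0.0023 -0.0401] w 0.0774
dist cm 14.28866629008244 total turn [0.0117 2.7219 0.014 ]
"dx":-2.13,"dy":0.72,"dz":-1.77,"ax":0.00,"ay":0.54,"az":0.00
"dx":-2.11,"dy":0.72,"dz":-1.79,"ax":0.00,"ay":0.54,"az":0.00
"dx":-2.09,"dy":0.72,"dz":-1.81,"ax":0.00,"ay":0.54,"az":0.00
"dx":-2.08,"dy":0.72,"dz":-1.83,"ax":0.00,"ay":0.54,"az":0.00
"dx":-2.06,"dy":0.72,"dz":-1.85,"ax":0.00,"ay":0.54,"az":0.00
```

Call:
{"api": "jog_arm", "payload": {
  "rows": [
    {"hand":0.9,"dx":-2.13,"dy":0.7,"dz":-1.77,"ax":0,"ay":0.55,"az":0},
    {"hand":0.9,"dx":-2.1,"dy":0.7,"dz":-1.8,"ax":0,"ay":0.55,"az":0},
    {"hand":0.9,"dx":-2.1,"dy":0.7,"dz":-1.8,"ax":0,"ay":0.55,"az":0},
    {"hand":0.9,"dx":-2.1,"dy":0.7,"dz":-1.83,"ax":0,"ay":0.55,"az":0},
    {"hand":0.9,"dx":-2.05,"dy":0.7,"dz":-1.85,"ax":0,"ay":0.55,"az":0}
  ]
}}

```text
time_s: 1.82
position: [0.5362, -0.1226, 0.1208]
tool_rot: [[-0.997, -0.0, 0.074], [-0.074, 0.0, -0.997], [0.0, -1.0, -0.0]]
ft_force: [0.5, -0.7, 1.3]
grip_width: 0.0765
```

```bash
python3 -c "
from h import *
st()
im=imaging.get_image('wrist');cv2.imwrite('pics/w1.png',im[:,:,::-1])
st()
for i in range(2):
  imaging.get_image('top'); st()
plan([*at('R',-.05),0.022],down(4.28),5)"
```

```text
t 1.82 p [ 0.5362 -0.1226  0.1208] x [-0.9972 -0.0743  0.0004] y [-0.0004  0.0002 -1.    ] F [ 0.5482 -0.6503  1.3023] T [-0.0136 -0.0278  0.0094] w 0.0765
t 1.87 p [ 0.538  -0.1195  0.1195] x [-0.9971 -0.0759  0.0004] y [-0.0006  0.0022 -1.    ] F [-0.7752  3.167  -1.3955] T [ 0.0827 -0.0051 -0.0176] w 0.0771
t 1.92 p [ 0.5366 -0.1212  0.1199] x [-0.997  -0.0779  0.0013] y [-0.0014  0.0014 -1.    ] F [-0.2023 -0.3296 -0.3703] T [-0.0068 -0.0256  0.064 ] w 0.0766
t 1.97 p [ 0.5358 -0.1226  0.1205] x [-0.997  -0.0774  0.0014] y [-0.0014  0.0006 -1.    ] F [ 0.027  -0.2368  0.362 ] T [-0.0291 -0.0204  0.0063] w 0.0766
dist cm 9.848570123559066 total turn [0.0416 0.1594 0.0781]
"dx":-0.01,"dy":1.97,"dz":0.01,"ax":0.01,"ay":0.03,"az":0.02
"dx":-0.01,"dy":1.97,"dz":0.01,"ax":0.01,"ay":0.03,"az":0.02
"dx":-0.01,"dy":1.97,"dz":0.01,"ax":0.01,"ay":0.03,"az":0.02
"dx":-0.01,"dy":1.97,"dz":0.01,"ax":0.01,"ay":0.03,"az":0.02
"dx":-0.01,"dy":1.97,"dz":0.01,"ax":0.01,"ay":0.03,"az":0.02
```

View pics/w1.png

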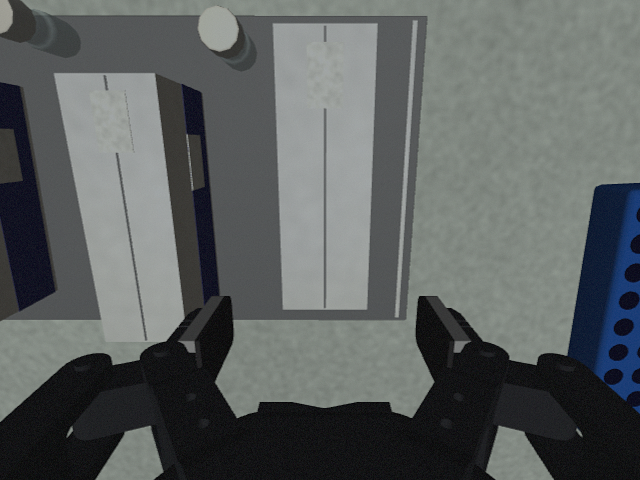

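The wrist image shows the right carton's seam at column 325, in line with the tool's centre plane (324), with clearance from the jaws on both sides. I'll descend.

Call:
{"api": "jog_arm", "payload": {
  "rows": [
    {"hand":0.9,"dy":2.0},
    {"hand":0.9,"dy":2.0},
    {"hand":0.9,"dy":2.0},
    {"hand":0.9,"dy":2.0},
    {"hand":0.9,"dy":1.8}
  ]
}}

```text
invalid input at $.rows[0]: expected keys hand, dx, dy, dz, ax, ay, az
```

Call:
{"api": "jog_arm", "payload": {
  "rows": [
    {"hand":0.9},
    {"hand":0.9},
    {"hand":0.9},
    {"hand":0.9},
    {"hand":0.9}
  ]
}}

```text
invalid input at $.rows[0]: expected keys hand, dx, dy, dz, ax, ay, az
```

```bash
python3 -c "
from h import *
st()"
```

```text
t 1.97 p [ 0.5358 -0.1226  0.1205] x [-0.997  -0.0774  0.0014] y [-0.0014  0.0006 -1.    ] F [ 0.027  -0.2368  0.362 ] T [-0.0291 -0.0204  0.0063] w 0.0766
```

Call:
{"api": "jog_arm", "payload": {
  "rows": [
    {"hand":0.4},
    {"hand":0.4},
    {"hand":0.4},
    {"hand":0.4},
    {"hand":0.4}
  ],
  "newtons": 40
}}

```text
invalid input at $.rows[0]: expected keys hand, dx, dy, dz, ax, ay, az
```

Call:
{"api": "jog_arm", "payload": {
  "rows": [
    {"hand":0.3},
    {"hand":0.3},
    {"hand":0.3},
    {"hand":0.3},
    {"hand":0.3}
  ]
}}

```text
invalid input at $.rows[0]: expected keys hand, dx, dy, dz, ax, ay, az
```

```bash
python3 -c "
from h import *
st()
imaging.get_image('wrist');st()
im=imaging.get_image('scene');cv2.imwrite('pics/s1.png',im[:,:,::-1]);st()"
```

```text
t 1.97 p [ 0.5358 -0.1226  0.1205] x [-0.997  -0.0774  0.0014] y [-0.0014  0.0006 -1.    ] F [ 0.027  -0.2368  0.362 ] T [-0.0291 -0.0204  0.0063] w 0.0766
t 2.02 p [ 0.5353 -0.1235  0.1209] x [-0.9971 -0.0761  0.001 ] y [-0.001   0.0002 -1.    ] F [-0.0092 -0.8352  0.1084] T [-0.0336  0.0111  0.0354] w 0.077
t 2.07 p [ 0.5351 -0.1242  0.1213] x [-0.9972 -0.0749  0.0005] y [-0.0005 -0.     -1.    ] F [-0.8463  0.5939  0.1936] T [-0.0533  0.0362 -0.0185] w 0.0763
```

Call:
{"api": "jog_arm", "payload": {
  "rows": [
    {"hand":0.9,"dx":0,"dy":2.0,"dz":0,"ax":0,"ay":0,"az":0},
    {"hand":0.9,"dx":0,"dy":2.0,"dz":0,"ax":0,"ay":0,"az":0},
    {"hand":0.9,"dx":0,"dy":2.0,"dz":0,"ax":0,"ay":0,"az":0},
    {"hand":0.9,"dx":0,"dy":2.0,"dz":0,"ax":0,"ay":0,"az":0},
    {"hand":0.9,"dx":0,"dy":1.8,"dz":0,"ax":0,"ay":0,"az":0}
  ]
}}

```text
time_s: 2.48
position: [0.5348, -0.125, 0.0227]
tool_rot: [[-0.997, 0.0, 0.073], [-0.073, -0.0, -0.997], [-0.0, -1.0, 0.0]]
ft_force: [0.7, -0.6, 0.5]
grip_width: 0.0767
```

Call:
{"api": "jog_arm", "payload": {
  "rows": [
    {"hand":0.9,"dx":0,"dy":0,"dz":0,"ax":0,"ay":0,"az":0},
    {"hand":0.9,"dx":0,"dy":0,"dz":0,"ax":0,"ay":0,"az":0},
    {"hand":0.9,"dx":0,"dy":0,"dz":0,"ax":0,"ay":0,"az":0},
    {"hand":0.9,"dx":0,"dy":0,"dz":0,"ax":0,"ay":0,"az":0},
    {"hand":0.9,"dx":0,"dy":0,"dz":0,"ax":0,"ay":0,"az":0}
  ]
}}

```text
time_s: 2.9
position: [0.5359, -0.1243, 0.0245]
tool_rot: [[-0.997, 0.002, 0.075], [-0.075, -0.001, -0.997], [-0.002, -1.0, 0.001]]
ft_force: [-0.3, 0.1, 0.2]
grip_width: 0.0768
```

```bash
python3 -c "
from h import *
st()
imaging.get_image('scene');st()
im=imaging.get_image('wrist');st();cv2.imwrite('pics/w2.png',im[:,:,::-1])
plan([*at('R',-.05),0.022],down(4.28),1)"
```

```text
t 2.9 p [ 0.5359 -0.1243  0.0245] x [-0.9972 -0.0745 -0.0018] y [ 0.0019 -0.0009 -1.    ] F [-0.3249  0.1427  0.2003] T [ 0.0267 -0.0168 -0.0011] w 0.0768
t 2.95 p [ 0.5358 -0.1241  0.0243] x [-0.9972 -0.0745 -0.0015] y [ 0.0016 -0.0007 -1.    ] F [0.3361 0.7153 1.1317] T [-0.0241 -0.0159 -0.0049] w 0.0768
t 3.0 p [ 0.5357 -0.1241  0.0241] x [-0.9972 -0.0747 -0.0012] y [ 0.0012 -0.0006 -1.    ] F [-0.9931  1.1342 -0.2321] T [-0.0004  0.021   0.0016] w 0.0769
dist cm 0.24146590855394792 total turn [-0.0398  0.0025 -0.0674]
"dx":-0.05,"dy":0.21,"dz":-0.11,"ax":-0.04,"ay":0.00,"az":-0.07
```

View pics/w2.png

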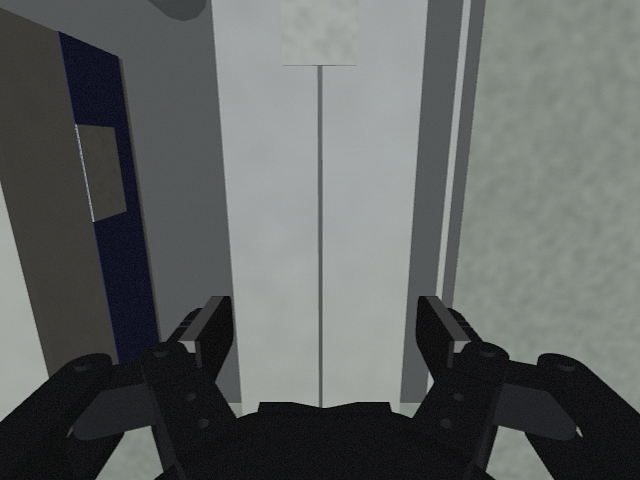

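Call:
{"api": "jog_arm", "payload": {
  "rows": [
    {"hand":0.9,"dx":-0.05,"dy":0.1,"dz":-0.1,"ax":0,"ay":0,"az":0},
    {"hand":0.7,"dx":0,"dy":0,"dz":0,"ax":0,"ay":0,"az":0},
    {"hand":0.65,"dx":0,"dy":0,"dz":0,"ax":0,"ay":0,"az":0},
    {"hand":0.6,"dx":0,"dy":0,"dz":0,"ax":0,"ay":0,"az":0},
    {"hand":0.5,"dx":0,"dy":0,"dz":0,"ax":0,"ay":0,"az":0}
  ],
  "newtons": 40
}}

```text
time_s: 3.42
position: [0.5359, -0.1229, 0.0224]
tool_rot: [[-0.997, 0.0, 0.075], [-0.075, -0.0, -0.997], [-0.0, -1.0, 0.0]]
ft_force: [1.0, -0.6, 2.4]
grip_width: 0.0494
```

Call:
{"api": "jog_arm", "payload": {
  "rows": [
    {"hand":0.4,"dx":0,"dy":0,"dz":0,"ax":0,"ay":0,"az":0},
    {"hand":0.3,"dx":0,"dy":0,"dz":0,"ax":0,"ay":0,"az":0},
    {"hand":0.3,"dx":0,"dy":0,"dz":0,"ax":0,"ay":0,"az":0},
    {"hand":0.3,"dx":0,"dy":0,"dz":0,"ax":0,"ay":0,"az":0},
    {"hand":0.3,"dx":0,"dy":0,"dz":0,"ax":0,"ay":0,"az":0}
  ]
}}

```text
time_s: 3.83
position: [0.536, -0.1229, 0.0224]
tool_rot: [[-0.997, 0.0, 0.075], [-0.075, -0.0, -0.997], [-0.0, -1.0, 0.0]]
ft_force: [0.1, 0.2, 2.7]
grip_width: 0.0491
```

```bash
cat >> h.py <<'E'
def avg(n=8):
    F=[];T=[];p=[]
    for i in range(n):
        s=status.observe();F.append(s['ft_force']);T.append(s['wrist_torque']);p.append(s['position']); imaging.get_image('top')
    s=status.observe()
    print('avg F',np.mean(F,0),'sd',np.std(F,0),'T',np.mean(T,0),'sd',np.std(T,0),'p',np.mean(p,0),'t',s['time_s'],'w',s['grip_width'])
    print('x',np.array(s['tool_rot'])[:,0])
def pivot(n,tilt,lx=-.05,p=None,z0=.004,steps=3):
    "rows that rotate the tool about far bottom edge"
    s=status.observe();p=np.array(s['position']);R=np.array(s['tool_rot'])
    x,y,a=CT[n];c,sn=np.cos(np.radians(a)),np.sin(np.radians(a))
    E=np.array([*at(n,.075),z0]); ax=np.array([-sn,c,0])
    Q=Ro.from_rotvec(np.radians(tilt)*ax).as_matrix()
    plan(E+Q@(p-E),Q@R,steps)
E
python3 -c "
from h import *
st();avg(8);pivot('R',2.5)"
```

```text
t 3.83 p [ 0.536  -0.1229  0.0224] x [-0.9972 -0.0747 -0.0003] y [ 0.0003 -0.0001 -1.    ] F [0.0988 0.1996 2.6764] T [ 0.0642 -0.0011  0.0203] w 0.0491
avg F [-0.1745  0.7922  3.501 ] sd [0.3877 0.4588 0.428 ] T [0.0963 0.0358 0.003 ] sd [0.0246 0.0279 0.0126] p [ 0.5359 -0.1229  0.0224] t 4.2333 w 0.04974667589467061
x [-0.9972 -0.0746 -0.0003]
dist cm 0.5520470932909869 total turn [-0.     -0.0003 -2.5   ]
"dx":-0.03,"dy":-0.18,"dz":0.00,"ax":-0.00,"ay":-0.00,"az":-0.83
"dx":-0.03,"dy":-0.18,"dz":0.00,"ax":-0.00,"ay":-0.00,"az":-0.83
"dx":-0.03,"dy":-0.18,"dz":0.00,"ax":-0.00,"ay":-0.00,"az":-0.83
```

Call:
{"api": "jog_arm", "payload": {
  "rows": [
    {"hand":0.3,"dx":-0.02,"dy":-0.11,"dz":0,"ax":0,"ay":0,"az":-0.5},
    {"hand":0.3,"dx":-0.02,"dy":-0.11,"dz":0,"ax":0,"ay":0,"az":-0.5},
    {"hand":0.3,"dx":-0.02,"dy":-0.11,"dz":0,"ax":0,"ay":0,"az":-0.5},
    {"hand":0.3,"dx":-0.02,"dy":-0.11,"dz":0,"ax":0,"ay":0,"az":-0.5},
    {"hand":0.3,"dx":-0.02,"dy":-0.11,"dz":0,"ax":0,"ay":0,"az":-0.5}
  ]
}}

```text
time_s: 4.65
position: [0.5368, -0.1227, 0.0278]
tool_rot: [[-0.996, -0.045, 0.075], [-0.075, -0.003, -0.997], [0.045, -0.999, -0.0]]
ft_force: [-2.2, -0.5, 1.9]
grip_width: 0.0498
```

Call:
{"api": "jog_arm", "payload": {
  "rows": [
    {"hand":0.3,"dx":0,"dy":0,"dz":0,"ax":0,"ay":0,"az":0},
    {"hand":0.3,"dx":0,"dy":0,"dz":0,"ax":0,"ay":0,"az":0},
    {"hand":0.3,"dx":0,"dy":0,"dz":0,"ax":0,"ay":0,"az":0},
    {"hand":0.3,"dx":0,"dy":0,"dz":0,"ax":0,"ay":0,"az":0},
    {"hand":0.3,"dx":0,"dy":0,"dz":0,"ax":0,"ay":0,"az":0}
  ]
}}

```text
time_s: 5.07
position: [0.537, -0.1228, 0.0277]
tool_rot: [[-0.996, -0.043, 0.075], [-0.075, -0.003, -0.997], [0.043, -0.999, -0.0]]
ft_force: [1.0, -0.5, 0.2]
grip_width: 0.0495
```

```bash
python3 -c "
from h import *
st();avg(8)
im=imaging.get_image('scene');cv2.imwrite('pics/s2.png',im[130:380,100:460,::-1].repeat(2,0).repeat(2,1))"
```

```text
t 5.07 p [ 0.537  -0.1228  0.0277] x [-0.9963 -0.0745  0.0435] y [-0.0434 -0.0032 -0.9991] F [ 1.0392 -0.548   0.1938] T [-0.0431 -0.2157 -0.0033] w 0.0495
avg F [ 0.2091 -0.3899 -0.3029] sd [0.3683 0.2658 0.6485] T [-0.0094 -0.1815 -0.0016] sd [0.0354 0.0268 0.0135] p [ 0.537  -0.1228  0.0278] t 5.4667 w 0.04960136750895536
x [-0.9963 -0.0746  0.0437]
```

View pics/s2.png

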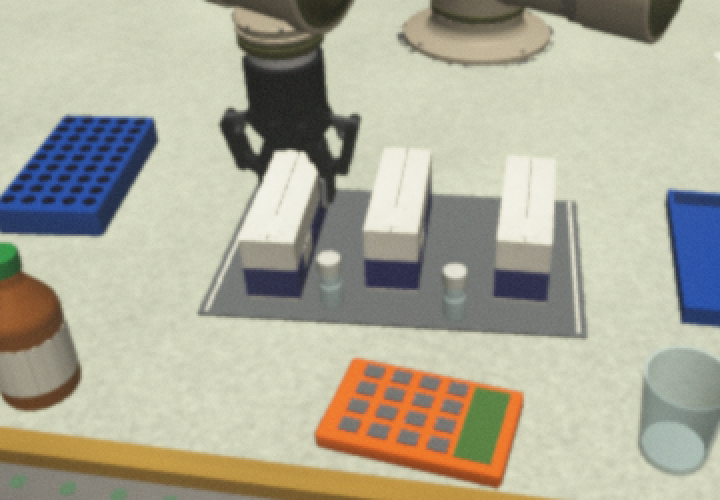

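Right carton raised at its near end, far end down. Fz is still ambiguous because the far edge carries some preload (Ty −0.18). I'll raise the held end 0.6 mm to unload it and measure again.

Call:
{"api": "jog_arm", "payload": {
  "rows": [
    {"hand":0.3,"dx":0,"dy":-0.03,"dz":0,"ax":0,"ay":0,"az":0},
    {"hand":0.3,"dx":0,"dy":-0.03,"dz":0,"ax":0,"ay":0,"az":0},
    {"hand":0.3,"dx":0,"dy":0,"dz":0,"ax":0,"ay":0,"az":0},
    {"hand":0.3,"dx":0,"dy":0,"dz":0,"ax":0,"ay":0,"az":0},
    {"hand":0.3,"dx":0,"dy":0,"dz":0,"ax":0,"ay":0,"az":0}
  ]
}}

```text
time_s: 5.93
position: [0.5369, -0.1227, 0.0284]
tool_rot: [[-0.996, -0.044, 0.075], [-0.075, -0.003, -0.997], [0.044, -0.999, -0.0]]
ft_force: [0.9, 0.1, -0.8]
grip_width: 0.0497
```

```bash
python3 -c "
from h import *
avg(12)"
```

```text
avg F [-0.0596 -0.0725 -0.9813] sd [0.6206 0.6385 0.5102] T [-0.0011  0.0287  0.0231] sd [0.0336 0.0337 0.0254] p [ 0.5369 -0.1228  0.0284] t 6.5333 w 0.049805859618442506
x [-0.9963 -0.0746  0.0436]
```

Right carton: f = 0.98 N and T = 0.03 N·m, giving W ≈ 1.2 N, so it is empty. I'll put it back exactly as it was and release.

Call:
{"api": "jog_arm", "payload": {
  "rows": [
    {"hand":0.3,"dx":0.02,"dy":0.12,"dz":0,"ax":0,"ay":0,"az":0.5},
    {"hand":0.3,"dx":0.02,"dy":0.12,"dz":0,"ax":0,"ay":0,"az":0.5},
    {"hand":0.3,"dx":0.02,"dy":0.12,"dz":0,"ax":0,"ay":0,"az":0.5},
    {"hand":0.3,"dx":0.02,"dy":0.11,"dz":0,"ax":0,"ay":0,"az":0.5},
    {"hand":0.3,"dx":0.02,"dy":0.11,"dz":0,"ax":0,"ay":0,"az":0.5}
  ]
}}

```text
time_s: 6.95
position: [0.5357, -0.1229, 0.0225]
tool_rot: [[-0.997, 0.001, 0.075], [-0.075, 0.0, -0.997], [-0.001, -1.0, -0.0]]
ft_force: [0.5, 0.1, -0.8]
grip_width: 0.0497
```

Call:
{"api": "jog_arm", "payload": {
  "rows": [
    {"hand":0.3,"dx":0,"dy":0,"dz":0,"ax":0,"ay":0,"az":0},
    {"hand":0.3,"dx":0,"dy":0,"dz":0,"ax":0,"ay":0,"az":0},
    {"hand":0.6,"dx":0,"dy":0,"dz":0,"ax":0,"ay":0,"az":0},
    {"hand":0.7,"dx":0,"dy":0,"dz":0,"ax":0,"ay":0,"az":0},
    {"hand":0.9,"dx":0,"dy":0,"dz":0,"ax":0,"ay":0,"az":0}
  ]
}}

```text
time_s: 7.37
position: [0.536, -0.1229, 0.0227]
tool_rot: [[-0.997, 0.0, 0.075], [-0.075, -0.0, -0.997], [-0.0, -1.0, 0.0]]
ft_force: [0.2, -0.1, -0.3]
grip_width: 0.0702
```

```bash
python3 -c "
from h import *
st()"
```

```text
t 7.37 p [ 0.536  -0.1229  0.0227] x [-0.9972 -0.0747 -0.0002] y [ 0.0002 -0.0001 -1.    ] F [ 0.1843 -0.1428 -0.2978] T [ 0.0132 -0.0423 -0.0116] w 0.0702
```

Call:
{"api": "jog_arm", "payload": {
  "rows": [
    {"hand":0.9,"dx":0,"dy":-1.5,"dz":0,"ax":0,"ay":0,"az":0},
    {"hand":0.9,"dx":0,"dy":-2.0,"dz":0,"ax":0,"ay":0,"az":0},
    {"hand":0.9,"dx":0,"dy":-2.0,"dz":0,"ax":0,"ay":0,"az":0},
    {"hand":0.9,"dx":0,"dy":-2.0,"dz":0,"ax":0,"ay":0,"az":0},
    {"hand":0.9,"dx":0,"dy":-1.5,"dz":0,"ax":0,"ay":0,"az":0}
  ]
}}

```text
time_s: 7.78
position: [0.5362, -0.123, 0.1144]
tool_rot: [[-0.997, 0.002, 0.075], [-0.075, -0.001, -0.997], [-0.001, -1.0, 0.001]]
ft_force: [0.4, 0.2, 0.3]
grip_width: 0.0768
```

```bash
python3 -c "
from h import *
st()
print(at('M',-.05))
plan([*at('M',-.05),0.112],down(4.4),5)"
```

```text
t 7.78 p [ 0.5362 -0.123   0.1144] x [-0.9972 -0.0747 -0.0015] y [ 0.0015 -0.0007 -1.    ] F [0.3896 0.1822 0.2805] T [-0.0538 -0.0378 -0.023 ] w 0.0768
[ 0.5064 -0.0155]
dist cm 11.148529823674922 total turn [-0.0478 -0.1162 -0.0839]
"dx":0.43,"dy":0.04,"dz":-2.19,"ax":-0.01,"ay":-0.02,"az":-0.02
"dx":0.43,"dy":0.05,"dz":-2.19,"ax":-0.01,"ay":-0.02,"az":-0.02
"dx":0.43,"dy":0.05,"dz":-2.19,"ax":-0.01,"ay":-0.02,"az":-0.02
"dx":0.43,"dy":0.05,"dz":-2.19,"ax":-0.01,"ay":-0.02,"az":-0.02
"dx":0.43,"dy":0.05,"dz":-2.19,"ax":-0.01,"ay":-0.02,"az":-0.02
```

Call:
{"api": "jog_arm", "payload": {
  "rows": [
    {"hand":0.9,"dx":0.43,"dy":0,"dz":-2.2,"ax":0,"ay":0,"az":0},
    {"hand":0.9,"dx":0.43,"dy":0,"dz":-2.7,"ax":0,"ay":0,"az":0},
    {"hand":0.9,"dx":0.43,"dy":0,"dz":-2.7,"ax":0,"ay":0,"az":0},
    {"hand":0.9,"dx":0.43,"dy":0,"dz":-2.2,"ax":0,"ay":0,"az":0},
    {"hand":0.9,"dx":0.43,"dy":0,"dz":-1.15,"ax":0,"ay":0,"az":0}
  ]
}}

```text
time_s: 8.2
position: [0.5055, -0.0132, 0.1128]
tool_rot: [[-0.997, -0.0, 0.076], [-0.076, 0.0, -0.997], [0.0, -1.0, -0.0]]
ft_force: [-0.0, 0.5, -0.3]
grip_width: 0.077
```

Call:
{"api": "jog_arm", "payload": {
  "rows": [
    {"hand":0.9,"dx":0,"dy":0,"dz":0,"ax":0,"ay":0,"az":0},
    {"hand":0.9,"dx":0,"dy":0,"dz":0,"ax":0,"ay":0,"az":0},
    {"hand":0.9,"dx":0,"dy":0,"dz":0,"ax":0,"ay":0,"az":0},
    {"hand":0.9,"dx":0,"dy":1.0,"dz":0,"ax":0,"ay":0,"az":0},
    {"hand":0.9,"dx":0,"dy":1.0,"dz":0,"ax":0,"ay":0,"az":0}
  ]
}}

```text
time_s: 8.62
position: [0.507, -0.0166, 0.0927]
tool_rot: [[-0.997, 0.002, 0.073], [-0.073, -0.001, -0.997], [-0.002, -1.0, 0.001]]
ft_force: [0.9, -0.4, -1.0]
grip_width: 0.0767
```

```bash
python3 -c "
from h import *
st()
im=imaging.get_image('wrist');cv2.imwrite('pics/w3.png',im[:,:,::-1])
im=imaging.get_image('top');cv2.imwrite('pics/top1.png',im[:,:,::-1])
st()
plan([*at('M',-.05),0.022],down(4.4),5)"
```

```text
t 8.62 p [ 0.507  -0.0166  0.0927] x [-0.9973 -0.0733 -0.0016] y [ 0.0017 -0.0006 -1.    ] F [ 0.8948 -0.355  -1.0209] T [ 0.0203  0.0227 -0.061 ] w 0.0767
t 8.72 p [ 0.5059 -0.0162  0.0915] x [-0.9973 -0.0732  0.0023] y [-0.0023  0.0005 -1.    ] F [-0.3136  0.0006  0.205 ] T [ 0.0043 -0.0326  0.0597] w 0.0767
dist cm 6.947248449422516 total turn [ 0.0367 -0.2001  0.1295]
"dx":-0.01,"dy":1.39,"dz":-0.01,"ax":0.01,"ay":-0.04,"az":0.03
"dx":-0.01,"dy":1.39,"dz":-0.01,"ax":0.01,"ay":-0.04,"az":0.03
"dx":-0.01,"dy":1.39,"dz":-0.01,"ax":0.01,"ay":-0.04,"az":0.03
"dx":-0.01,"dy":1.39,"dz":-0.01,"ax":0.01,"ay":-0.04,"az":0.03
"dx":-0.01,"dy":1.39,"dz":-0.01,"ax":0.01,"ay":-0.04,"az":0.03
```

View pics/w3.png

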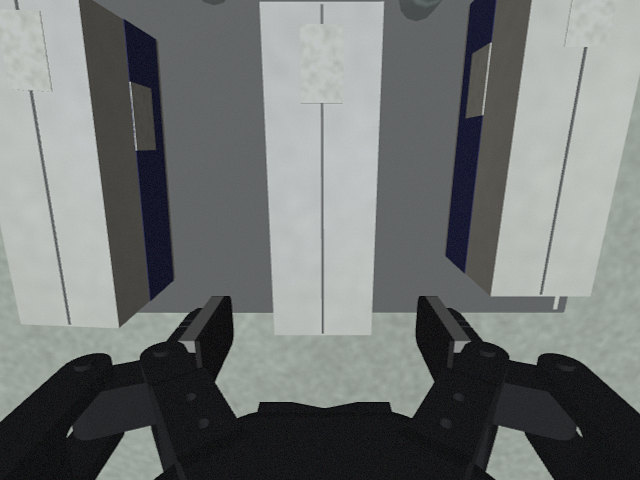

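The middle carton's seam is at column 322 and it is centred between the pads. I'll descend and grip.

Call:
{"api": "jog_arm", "payload": {
  "rows": [
    {"hand":0.9,"dx":0,"dy":1.5,"dz":0,"ax":0,"ay":0,"az":0},
    {"hand":0.9,"dx":0,"dy":1.5,"dz":0,"ax":0,"ay":0,"az":0},
    {"hand":0.9,"dx":0,"dy":1.5,"dz":0,"ax":0,"ay":0,"az":0},
    {"hand":0.9,"dx":0,"dy":1.5,"dz":0,"ax":0,"ay":0,"az":0},
    {"hand":0.9,"dx":0,"dy":1.0,"dz":0,"ax":0,"ay":0,"az":0}
  ]
}}

```text
time_s: 9.13
position: [0.5064, -0.0161, 0.0218]
tool_rot: [[-0.997, -0.001, 0.074], [-0.074, 0.0, -0.997], [0.001, -1.0, -0.0]]
ft_force: [-0.2, -0.4, -0.6]
grip_width: 0.0767
```

Call:
{"api": "jog_arm", "payload": {
  "rows": [
    {"hand":0.9,"dx":0,"dy":0,"dz":0,"ax":0,"ay":0,"az":0},
    {"hand":0.7,"dx":0,"dy":0,"dz":0,"ax":0,"ay":0,"az":0},
    {"hand":0.65,"dx":0,"dy":0,"dz":0,"ax":0,"ay":0,"az":0},
    {"hand":0.6,"dx":0,"dy":0,"dz":0,"ax":0,"ay":0,"az":0},
    {"hand":0.5,"dx":0,"dy":0,"dz":0,"ax":0,"ay":0,"az":0}
  ]
}}

```text
time_s: 9.55
position: [0.5068, -0.0156, 0.0236]
tool_rot: [[-0.997, 0.002, 0.075], [-0.075, -0.001, -0.997], [-0.002, -1.0, 0.001]]
ft_force: [-0.3, -0.5, 4.0]
grip_width: 0.0494
```

Call:
{"api": "jog_arm", "payload": {
  "rows": [
    {"hand":0.4,"dx":0,"dy":0,"dz":0,"ax":0,"ay":0,"az":0},
    {"hand":0.3,"dx":0,"dy":0,"dz":0,"ax":0,"ay":0,"az":0},
    {"hand":0.3,"dx":0,"dy":0,"dz":0,"ax":0,"ay":0,"az":0},
    {"hand":0.3,"dx":0,"dy":0,"dz":0,"ax":0,"ay":0,"az":0},
    {"hand":0.3,"dx":0,"dy":0,"dz":0,"ax":0,"ay":0,"az":0}
  ]
}}

```text
time_s: 9.97
position: [0.5068, -0.0156, 0.0236]
tool_rot: [[-0.997, 0.002, 0.075], [-0.075, -0.001, -0.997], [-0.002, -1.0, 0.001]]
ft_force: [-0.8, -1.8, 6.7]
grip_width: 0.0495
```

Call:
{"api": "jog_arm", "payload": {
  "rows": [
    {"hand":0.3,"dx":-0.02,"dy":-0.12,"dz":0,"ax":0,"ay":0,"az":-0.5},
    {"hand":0.3,"dx":-0.02,"dy":-0.12,"dz":0,"ax":0,"ay":0,"az":-0.5},
    {"hand":0.3,"dx":-0.02,"dy":-0.12,"dz":0,"ax":0,"ay":0,"az":-0.5},
    {"hand":0.3,"dx":-0.02,"dy":-0.12,"dz":0,"ax":0,"ay":0,"az":-0.5},
    {"hand":0.3,"dx":-0.02,"dy":-0.12,"dz":0,"ax":0,"ay":0,"az":-0.5}
  ]
}}

```text
time_s: 10.38
position: [0.5075, -0.0153, 0.0289]
tool_rot: [[-0.996, -0.044, 0.075], [-0.074, -0.004, -0.997], [0.044, -0.999, 0.0]]
ft_force: [-0.6, -1.9, 2.3]
grip_width: 0.0496
```

```bash
python3 -c "
from h import *
st();avg(12)"
```

```text
t 10.38 p [ 0.5075 -0.0153  0.0289] x [-0.9962 -0.0744  0.0442] y [-0.044  -0.0035 -0.999 ] F [-0.607  -1.8825  2.2727] T [-0.3345 -0.2064 -0.1918] w 0.0496
avg F [-0.0536 -1.7216  2.4915] sd [0.6162 0.4567 0.5935] T [-0.2659 -0.3919 -0.1751] sd [0.0414 0.1309 0.0364] p [ 0.5075 -0.0152  0.0287] t 10.9833 w 0.0494913665526413
x [-0.9963 -0.0745  0.0431]
```

Call:
{"api": "jog_arm", "payload": {
  "rows": [
    {"hand":0.3,"dx":0,"dy":-0.04,"dz":0,"ax":0,"ay":0,"az":0},
    {"hand":0.3,"dx":0,"dy":-0.04,"dz":0,"ax":0,"ay":0,"az":0},
    {"hand":0.3,"dx":0,"dy":0,"dz":0,"ax":0,"ay":0,"az":0},
    {"hand":0.3,"dx":0,"dy":0,"dz":0,"ax":0,"ay":0,"az":0},
    {"hand":0.3,"dx":0,"dy":0,"dz":0,"ax":0,"ay":0,"az":0}
  ]
}}

```text
time_s: 11.4
position: [0.5069, -0.015, 0.0292]
tool_rot: [[-0.996, -0.045, 0.075], [-0.075, -0.003, -0.997], [0.045, -0.999, -0.0]]
ft_force: [0.1, 0.1, 0.2]
grip_width: 0.0497
```

```bash
python3 -c "
from h import *
st();avg(10)"
```

```text
t 11.4 p [ 0.5069 -0.015   0.0292] x [-0.9962 -0.0748  0.0447] y [-0.0446 -0.0029 -0.999 ] F [0.1191 0.0667 0.1997] T [ 0.0778 -0.0998  0.0792] w 0.0497
avg F [-0.0993  0.3705 -0.4363] sd [0.5069 0.401  0.73  ] T [ 0.0446 -0.0013  0.0357] sd [0.0429 0.0462 0.0317] p [ 0.5071 -0.0151  0.0293] t 11.9 w 0.049795817548234374
x [-0.9963 -0.0745  0.0438]
```

Middle carton: f = 0.44 N and T ≈ 0, so it is empty too. I'll put it back.

Call:
{"api": "jog_arm", "payload": {
  "rows": [
    {"hand":0.3,"dx":0.02,"dy":0.12,"dz":0,"ax":0,"ay":0,"az":0.5},
    {"hand":0.3,"dx":0.02,"dy":0.12,"dz":0,"ax":0,"ay":0,"az":0.5},
    {"hand":0.3,"dx":0.02,"dy":0.12,"dz":0,"ax":0,"ay":0,"az":0.5},
    {"hand":0.3,"dx":0.02,"dy":0.12,"dz":0,"ax":0,"ay":0,"az":0.5},
    {"hand":0.3,"dx":0.02,"dy":0.12,"dz":0,"ax":0,"ay":0,"az":0.5}
  ]
}}

```text
time_s: 12.32
position: [0.5064, -0.0153, 0.0235]
tool_rot: [[-0.997, 0.002, 0.075], [-0.075, -0.0, -0.997], [-0.002, -1.0, 0.0]]
ft_force: [-4.1, 4.0, 22.4]
grip_width: 0.0496
```

Call:
{"api": "jog_arm", "payload": {
  "rows": [
    {"hand":0.3,"dx":0,"dy":0.03,"dz":0,"ax":0,"ay":0,"az":0},
    {"hand":0.3,"dx":0,"dy":0,"dz":0,"ax":0,"ay":0,"az":0},
    {"hand":0.6,"dx":0,"dy":0,"dz":0,"ax":0,"ay":0,"az":0},
    {"hand":0.7,"dx":0,"dy":0,"dz":0,"ax":0,"ay":0,"az":0},
    {"hand":0.9,"dx":0,"dy":0,"dz":0,"ax":0,"ay":0,"az":0}
  ]
}}

```text
time_s: 12.73
position: [0.5061, -0.0153, 0.023]
tool_rot: [[-0.997, -0.0, 0.075], [-0.075, 0.0, -0.997], [0.0, -1.0, -0.0]]
ft_force: [1.2, -0.6, 0.8]
grip_width: 0.0702
```

Call:
{"api": "jog_arm", "payload": {
  "rows": [
    {"hand":0.9,"dx":0,"dy":-1.5,"dz":0,"ax":0,"ay":0,"az":0},
    {"hand":0.9,"dx":0,"dy":-2.0,"dz":0,"ax":0,"ay":0,"az":0},
    {"hand":0.9,"dx":0,"dy":-2.0,"dz":0,"ax":0,"ay":0,"az":0},
    {"hand":0.9,"dx":0,"dy":-2.0,"dz":0,"ax":0,"ay":0,"az":0},
    {"hand":0.9,"dx":0,"dy":-1.5,"dz":0,"ax":0,"ay":0,"az":0}
  ]
}}

```text
time_s: 13.15
position: [0.5064, -0.0153, 0.1146]
tool_rot: [[-0.997, 0.001, 0.075], [-0.075, -0.0, -0.997], [-0.001, -1.0, 0.0]]
ft_force: [0.6, 0.5, 0.2]
grip_width: 0.077
```

```bash
python3 -c "
from h import *
st()
print(at('L',-.05))
plan([*at('L',-.05),0.112],down(1.54),5)"
```

```text
t 13.15 p [ 0.5064 -0.0153  0.1146] x [-0.9972 -0.0747 -0.0011] y [ 0.0012 -0.0003 -1.    ] F [0.553  0.4935 0.2131] T [ 0.0276 -0.019   0.0057] w 0.077
[0.502  0.1132]
dist cm 12.856969178447637 total turn [-0.021   2.7455 -0.0659]
"dx":-0.11,"dy":0.05,"dz":-2.57,"ax":-0.00,"ay":0.55,"az":-0.01
"dx":-0.08,"dy":0.05,"dz":-2.57,"ax":-0.00,"ay":0.55,"az":-0.01
"dx":-0.06,"dy":0.05,"dz":-2.57,"ax":-0.00,"ay":0.55,"az":-0.01
"dx":-0.03,"dy":0.05,"dz":-2.57,"ax":-0.00,"ay":0.55,"az":-0.01
"dx":-0.01,"dy":0.05,"dz":-2.57,"ax":-0.00,"ay":0.55,"az":-0.01
```

Call:
{"api": "jog_arm", "payload": {
  "rows": [
    {"hand":0.9,"dx":-0.06,"dy":0,"dz":-2.5,"ax":0,"ay":0.55,"az":0},
    {"hand":0.9,"dx":-0.06,"dy":0,"dz":-3.2,"ax":0,"ay":0.55,"az":0},
    {"hand":0.9,"dx":-0.06,"dy":0,"dz":-3.2,"ax":0,"ay":0.55,"az":0},
    {"hand":0.9,"dx":-0.06,"dy":0,"dz":-2.4,"ax":0,"ay":0.55,"az":0},
    {"hand":0.9,"dx":-0.06,"dy":0,"dz":-1.5,"ax":0,"ay":0.55,"az":0}
  ]
}}

```text
time_s: 13.57
position: [0.5012, 0.1149, 0.113]
tool_rot: [[-1.0, -0.0, 0.028], [-0.028, 0.0, -1.0], [0.0, -1.0, -0.0]]
ft_force: [0.3, -0.7, 0.5]
grip_width: 0.0769
```

Call:
{"api": "jog_arm", "payload": {
  "rows": [
    {"hand":0.9,"dx":0,"dy":0,"dz":0,"ax":0,"ay":0,"az":0},
    {"hand":0.9,"dx":0,"dy":0,"dz":0,"ax":0,"ay":0,"az":0},
    {"hand":0.9,"dx":0,"dy":0,"dz":0,"ax":0,"ay":0,"az":0},
    {"hand":0.9,"dx":0,"dy":1.0,"dz":0,"ax":0,"ay":0,"az":0},
    {"hand":0.9,"dx":0,"dy":1.0,"dz":0,"ax":0,"ay":0,"az":0}
  ]
}}

```text
time_s: 13.98
position: [0.5023, 0.1115, 0.0932]
tool_rot: [[-1.0, 0.001, 0.025], [-0.025, -0.0, -1.0], [-0.001, -1.0, 0.0]]
ft_force: [-0.3, -0.2, -0.0]
grip_width: 0.0765
```

```bash
python3 -c "
from h import *
st()
im=imaging.get_image('wrist');cv2.imwrite('pics/w4.png',im[:,:,::-1])
imaging.get_image('top')
st()
plan([*at('L',-.05),0.022],down(1.54),5)"
```

```text
t 13.98 p [0.5023 0.1115 0.0932] x [-0.9997 -0.0255 -0.0012] y [ 0.0012 -0.0002 -1.    ] F [-0.3058 -0.2085 -0.0182] T [-0.0505 -0.0347  0.002 ] w 0.0765
t 14.08 p [0.5012 0.1116 0.092 ] x [-0.9997 -0.0253  0.0027] y [-0.0027 -0.0001 -1.    ] F [ 0.8956  0.4332 -0.0302] T [ 0.0045  0.0067 -0.0428] w 0.0765
dist cm 7.00294709070792 total turn [-0.001  -0.089   0.1567]
"dx":-0.02,"dy":1.40,"dz":-0.03,"ax":-0.00,"ay":-0.02,"az":0.03
"dx":-0.02,"dy":1.40,"dz":-0.03,"ax":-0.00,"ay":-0.02,"az":0.03
"dx":-0.02,"dy":1.40,"dz":-0.03,"ax":-0.00,"ay":-0.02,"az":0.03
"dx":-0.02,"dy":1.40,"dz":-0.03,"ax":-0.00,"ay":-0.02,"az":0.03
"dx":-0.02,"dy":1.40,"dz":-0.03,"ax":-0.00,"ay":-0.02,"az":0.03
```

View pics/w4.png

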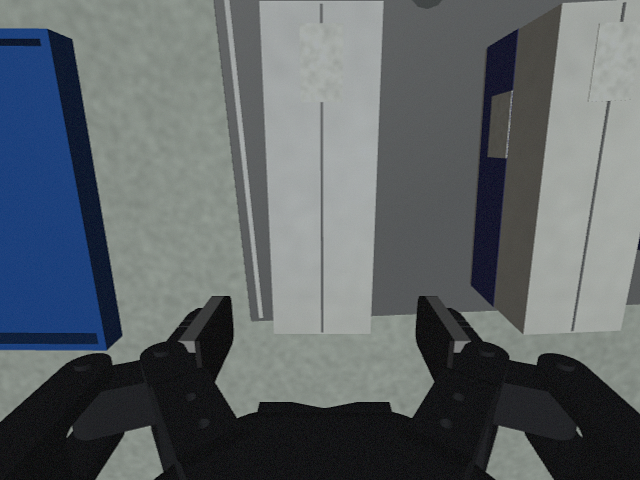

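The left carton's seam is at column 322, centred. I'll descend and grip.

Call:
{"api": "jog_arm", "payload": {
  "rows": [
    {"hand":0.9,"dx":-0.02,"dy":1.5,"dz":-0.03,"ax":0,"ay":0,"az":0},
    {"hand":0.9,"dx":-0.02,"dy":1.5,"dz":-0.03,"ax":0,"ay":0,"az":0},
    {"hand":0.9,"dx":0,"dy":1.5,"dz":0,"ax":0,"ay":0,"az":0},
    {"hand":0.9,"dx":0,"dy":1.5,"dz":0,"ax":0,"ay":0,"az":0},
    {"hand":0.9,"dx":0,"dy":1.0,"dz":0,"ax":0,"ay":0,"az":0}
  ]
}}

```text
time_s: 14.5
position: [0.5022, 0.1125, 0.0224]
tool_rot: [[-1.0, -0.001, 0.026], [-0.026, -0.0, -1.0], [0.001, -1.0, 0.0]]
ft_force: [-0.2, -0.6, 0.5]
grip_width: 0.0768
```

Call:
{"api": "jog_arm", "payload": {
  "rows": [
    {"hand":0.9,"dx":0,"dy":0,"dz":0,"ax":0,"ay":0,"az":0},
    {"hand":0.7,"dx":0,"dy":0,"dz":0,"ax":0,"ay":0,"az":0},
    {"hand":0.65,"dx":0,"dy":0,"dz":0,"ax":0,"ay":0,"az":0},
    {"hand":0.6,"dx":0,"dy":0,"dz":0,"ax":0,"ay":0,"az":0},
    {"hand":0.5,"dx":0,"dy":0,"dz":0,"ax":0,"ay":0,"az":0}
  ]
}}

```text
time_s: 14.92
position: [0.5028, 0.1132, 0.0242]
tool_rot: [[-1.0, 0.002, 0.027], [-0.027, -0.0, -1.0], [-0.002, -1.0, 0.0]]
ft_force: [-0.5, -0.3, 6.2]
grip_width: 0.0499
```

Call:
{"api": "jog_arm", "payload": {
  "rows": [
    {"hand":0.4,"dx":0,"dy":0,"dz":0,"ax":0,"ay":0,"az":0},
    {"hand":0.3,"dx":0,"dy":0,"dz":0,"ax":0,"ay":0,"az":0},
    {"hand":0.3,"dx":0,"dy":0,"dz":0,"ax":0,"ay":0,"az":0},
    {"hand":0.3,"dx":0,"dy":0,"dz":0,"ax":0,"ay":0,"az":0},
    {"hand":0.3,"dx":0,"dy":0,"dz":0,"ax":0,"ay":0,"az":0}
  ]
}}

```text
time_s: 15.33
position: [0.5028, 0.1132, 0.0242]
tool_rot: [[-1.0, 0.002, 0.027], [-0.027, -0.0, -1.0], [-0.002, -1.0, 0.0]]
ft_force: [-1.3, -2.1, 7.8]
grip_width: 0.0496
```

Call:
{"api": "jog_arm", "payload": {
  "rows": [
    {"hand":0.3,"dx":-0.02,"dy":-0.12,"dz":0,"ax":0,"ay":0,"az":-0.5},
    {"hand":0.3,"dx":-0.02,"dy":-0.12,"dz":0,"ax":0,"ay":0,"az":-0.5},
    {"hand":0.3,"dx":-0.02,"dy":-0.12,"dz":0,"ax":0,"ay":0,"az":-0.5},
    {"hand":0.3,"dx":-0.02,"dy":-0.12,"dz":0,"ax":0,"ay":0,"az":-0.5},
    {"hand":0.3,"dx":-0.02,"dy":-0.12,"dz":0,"ax":0,"ay":0,"az":-0.5}
  ]
}}

```text
time_s: 15.75
position: [0.5035, 0.1133, 0.0293]
tool_rot: [[-0.999, -0.044, 0.027], [-0.027, -0.001, -1.0], [0.044, -0.999, 0.0]]
ft_force: [-0.2, -0.4, -0.0]
grip_width: 0.0498
```

```bash
python3 -c "
from h import *
st();avg(12)"
```

```text
t 15.75 p [0.5035 0.1133 0.0293] x [-0.9987 -0.0267  0.0441] y [-0.0441 -0.0012 -0.999 ] F [-0.1738 -0.3638 -0.0134] T [-0.2657 -0.4478 -0.1427] w 0.0498
avg F [ 0.2343 -1.4081 -0.0738] sd [0.5363 0.6316 0.2356] T [-0.2451 -0.5234 -0.1468] sd [0.0219 0.1122 0.0238] p [0.5035 0.1133 0.0292] t 16.35 w 0.04961117909532611
x [-0.9987 -0.0266  0.0432]
```

Call:
{"api": "jog_arm", "payload": {
  "rows": [
    {"hand":0.3,"dx":0,"dy":-0.04,"dz":0,"ax":0,"ay":0,"az":0},
    {"hand":0.3,"dx":0,"dy":-0.04,"dz":0,"ax":0,"ay":0,"az":0},
    {"hand":0.3,"dx":0,"dy":0,"dz":0,"ax":0,"ay":0,"az":0},
    {"hand":0.3,"dx":0,"dy":0,"dz":0,"ax":0,"ay":0,"az":0},
    {"hand":0.3,"dx":0,"dy":0,"dz":0,"ax":0,"ay":0,"az":0}
  ]
}}

```text
time_s: 16.77
position: [0.503, 0.1134, 0.0297]
tool_rot: [[-0.999, -0.045, 0.027], [-0.027, -0.001, -1.0], [0.045, -0.999, -0.0]]
ft_force: [0.7, 0.5, -3.1]
grip_width: 0.0498
```

```bash
python3 -c "
from h import *
st();avg(8)
im=imaging.get_image('scene');cv2.imwrite('pics/s3.png',im[130:380,100:460,::-1].repeat(2,0).repeat(2,1))"
```

```text
t 16.77 p [0.503  0.1134 0.0297] x [-0.9986 -0.0269  0.0445] y [-0.0445 -0.0011 -0.999 ] F [ 0.7245  0.5424 -3.0806] T [ 0.0179 -0.28    0.0174] w 0.0498
avg F [ 0.8062  0.3463 -3.6027] sd [0.43   0.3916 0.5088] T [ 0.0571 -0.1895  0.0162] sd [0.032  0.0635 0.0242] p [0.503  0.1134 0.0298] t 17.1667 w 0.04979120792316931
x [-0.9987 -0.0268  0.0444]
```

View pics/s3.png

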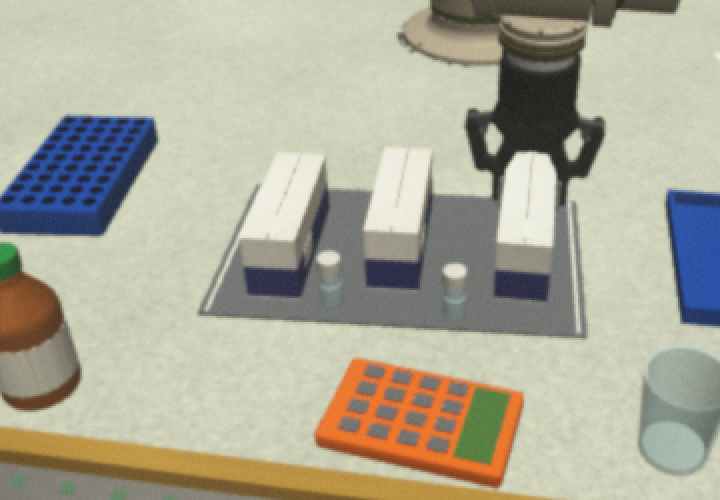

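Left carton: f = 3.6 N, so it is full. I'll lower its end, then regrip at its centre.

Call:
{"api": "jog_arm", "payload": {
  "rows": [
    {"hand":0.3,"dx":0.02,"dy":0.12,"dz":0,"ax":0,"ay":0,"az":0.5},
    {"hand":0.3,"dx":0.02,"dy":0.12,"dz":0,"ax":0,"ay":0,"az":0.5},
    {"hand":0.3,"dx":0.02,"dy":0.12,"dz":0,"ax":0,"ay":0,"az":0.5},
    {"hand":0.3,"dx":0.02,"dy":0.12,"dz":0,"ax":0,"ay":0,"az":0.5},
    {"hand":0.3,"dx":0.02,"dy":0.08,"dz":0,"ax":0,"ay":0,"az":0.5}
  ]
}}

```text
time_s: 17.63
position: [0.5022, 0.1133, 0.0242]
tool_rot: [[-1.0, 0.001, 0.027], [-0.027, 0.0, -1.0], [-0.001, -1.0, -0.0]]
ft_force: [0.0, 0.8, -4.3]
grip_width: 0.0491
```

Call:
{"api": "jog_arm", "payload": {
  "rows": [
    {"hand":0.3,"dx":0,"dy":0,"dz":0,"ax":0,"ay":0,"az":0},
    {"hand":0.3,"dx":0,"dy":0,"dz":0,"ax":0,"ay":0,"az":0},
    {"hand":0.6,"dx":0,"dy":0,"dz":0,"ax":0,"ay":0,"az":0},
    {"hand":0.7,"dx":0,"dy":0,"dz":0,"ax":0,"ay":0,"az":0},
    {"hand":0.9,"dx":0,"dy":0,"dz":0,"ax":0,"ay":0,"az":0}
  ]
}}

```text
time_s: 18.05
position: [0.5025, 0.1132, 0.0246]
tool_rot: [[-1.0, 0.001, 0.027], [-0.027, -0.0, -1.0], [-0.001, -1.0, 0.0]]
ft_force: [0.4, 0.1, -0.2]
grip_width: 0.0699
```

```bash
python3 -c "
from h import *
st()
plan([*at('L',0),0.024],down(1.54),4)"
```

```text
t 18.05 p [0.5025 0.1132 0.0246] x [-0.9996 -0.0266 -0.0007] y [ 0.0007 -0.0001 -1.    ] F [ 0.4476  0.1089 -0.2031] T [-0.0349  0.029   0.0314] w 0.0699
dist cm 4.953733188736462 total turn [-0.0042 -0.0148 -0.0389]
"dx":-1.24,"dy":0.02,"dz":0.00,"ax":-0.00,"ay":-0.00,"az":-0.01
"dx":-1.24,"dy":0.02,"dz":0.00,"ax":-0.00,"ay":-0.00,"az":-0.01
"dx":-1.24,"dy":0.02,"dz":0.00,"ax":-0.00,"ay":-0.00,"az":-0.01
"dx":-1.24,"dy":0.02,"dz":0.00,"ax":-0.00,"ay":-0.00,"az":-0.01
```

Call:
{"api": "jog_arm", "payload": {
  "rows": [
    {"hand":0.9,"dx":-0.6,"dy":0,"dz":0,"ax":0,"ay":0,"az":0},
    {"hand":0.9,"dx":-1.2,"dy":0,"dz":0,"ax":0,"ay":0,"az":0},
    {"hand":0.9,"dx":-1.3,"dy":0,"dz":0,"ax":0,"ay":0,"az":0},
    {"hand":0.9,"dx":-1.2,"dy":0,"dz":0,"ax":0,"ay":0,"az":0},
    {"hand":0.9,"dx":-0.6,"dy":0,"dz":0,"ax":0,"ay":0,"az":0}
  ]
}}

```text
time_s: 18.47
position: [0.553, 0.1145, 0.0245]
tool_rot: [[-1.0, 0.002, 0.027], [-0.027, -0.0, -1.0], [-0.002, -1.0, 0.0]]
ft_force: [-1.3, -0.4, 0.2]
grip_width: 0.0771
```

Call:
{"api": "jog_arm", "payload": {
  "rows": [
    {"hand":0.9,"dx":0,"dy":0,"dz":0,"ax":0,"ay":0,"az":0},
    {"hand":0.7,"dx":0,"dy":0,"dz":0,"ax":0,"ay":0,"az":0},
    {"hand":0.65,"dx":0,"dy":0,"dz":0,"ax":0,"ay":0,"az":0},
    {"hand":0.6,"dx":0,"dy":0,"dz":0,"ax":0,"ay":0,"az":0},
    {"hand":0.5,"dx":0,"dy":0,"dz":0,"ax":0,"ay":0,"az":0}
  ],
  "newtons": 50
}}

```text
time_s: 18.88
position: [0.5507, 0.1146, 0.0246]
tool_rot: [[-1.0, -0.0, 0.027], [-0.027, -0.0, -1.0], [0.0, -1.0, 0.0]]
ft_force: [-1.9, -0.8, 3.4]
grip_width: 0.0497
```

Call:
{"api": "jog_arm", "payload": {
  "rows": [
    {"hand":0.4,"dx":0,"dy":0,"dz":0,"ax":0,"ay":0,"az":0},
    {"hand":0.3,"dx":0,"dy":0,"dz":0,"ax":0,"ay":0,"az":0},
    {"hand":0.3,"dx":0,"dy":0,"dz":0,"ax":0,"ay":0,"az":0},
    {"hand":0.3,"dx":0,"dy":0,"dz":0,"ax":0,"ay":0,"az":0},
    {"hand":0.3,"dx":0,"dy":0,"dz":0,"ax":0,"ay":0,"az":0}
  ]
}}

```text
time_s: 19.3
position: [0.5507, 0.1146, 0.0245]
tool_rot: [[-1.0, -0.001, 0.027], [-0.027, -0.0, -1.0], [0.001, -1.0, 0.0]]
ft_force: [-3.7, -1.7, 5.8]
grip_width: 0.0495
```

```bash
python3 -c "
from h import *
st()"
```

```text
t 19.3 p [0.5507 0.1146 0.0245] x [-0.9996 -0.0268  0.0009] y [-0.0009 -0.0002 -1.    ] F [-3.6782 -1.6876  5.7546] T [-0.2479  0.5558 -0.0685] w 0.0495
```

Call:
{"api": "jog_arm", "payload": {
  "rows": [
    {"hand":0.3,"dx":0,"dy":-0.5,"dz":0,"ax":0,"ay":0,"az":0},
    {"hand":0.3,"dx":0,"dy":-1.2,"dz":0,"ax":0,"ay":0,"az":0},
    {"hand":0.3,"dx":0,"dy":-1.5,"dz":0,"ax":0,"ay":0,"az":0},
    {"hand":0.3,"dx":0,"dy":-1.5,"dz":0,"ax":0,"ay":0,"az":0},
    {"hand":0.3,"dx":0,"dy":-1.3,"dz":0,"ax":0,"ay":0,"az":0}
  ]
}}

```text
time_s: 19.72
position: [0.5509, 0.1147, 0.0846]
tool_rot: [[-1.0, -0.001, 0.027], [-0.027, 0.0, -1.0], [0.001, -1.0, -0.0]]
ft_force: [0.3, -0.2, -6.3]
grip_width: 0.0491
```

```bash
python3 -c "
from h import *
st();avg(5)
a=np.radians(1.2);ty=np.array([-np.sin(a),np.cos(a)])
C=np.array([.526,.378])
print(C-.052*ty)
plan([*(C-.052*ty),0.09],down(1.2),10)"
```

```text
t 19.72 p [0.5509 0.1147 0.0846] x [-0.9996 -0.0267  0.0009] y [-0.001   0.0003 -1.    ] F [ 0.2714 -0.1707 -6.3002] T [-0.0096 -0.0392  0.0138] w 0.0491
avg F [ 0.0802 -0.1223 -5.3323] sd [0.5856 0.0893 1.9648] T [-0.0052  0.0165 -0.0129] sd [0.02   0.0438 0.0256] p [0.5514 0.1147 0.085 ] t 19.9667 w 0.04944247330009975
x [-0.9996 -0.0267  0.0021]
[0.5271 0.326 ]
dist cm 21.27777415994607 total turn [0.009  0.3287 0.1206]
"dx":0.18,"dy":-0.07,"dz":-2.12,"ax":0.00,"ay":0.03,"az":0.01
"dx":0.18,"dy":-0.07,"dz":-2.12,"ax":0.00,"ay":0.03,"az":0.01
"dx":0.18,"dy":-0.07,"dz":-2.12,"ax":0.00,"ay":0.03,"az":0.01
"dx":0.18,"dy":-0.07,"dz":-2.12,"ax":0.00,"ay":0.03,"az":0.01
"dx":0.18,"dy":-0.07,"dz":-2.12,"ax":0.00,"ay":0.03,"az":0.01
"dx":0.18,"dy":-0.07,"dz":-2.12,"ax":0.00,"ay":0.03,"az":0.01
"dx":0.19,"dy":-0.07,"dz":-2.12,"ax":0.00,"ay":0.03,"az":0.01
"dx":0.19,"dy":-0.07,"dz":-2.12,"ax":0.00,"ay":0.03,"az":0.01
"dx":0.19,"dy":-0.07,"dz":-2.12,"ax":0.00,"ay":0.03,"az":0.01
"dx":0.19,"dy":-0.07,"dz":-2.12,"ax":0.00,"ay":0.03,"az":0.01
```

It lifts cleanly at about 5.5 N. I'll move it over the tray.

Call:
{"api": "jog_arm", "payload": {
  "rows": [
    {"hand":0.3,"dx":0.1,"dy":0,"dz":-1.0,"ax":0,"ay":0,"az":0},
    {"hand":0.3,"dx":0.2,"dy":0,"dz":-2.0,"ax":0,"ay":0,"az":0},
    {"hand":0.3,"dx":0.2,"dy":0,"dz":-2.4,"ax":0,"ay":0.1,"az":0},
    {"hand":0.3,"dx":0.2,"dy":0,"dz":-2.6,"ax":0,"ay":0.1,"az":0},
    {"hand":0.3,"dx":0.2,"dy":0,"dz":-2.6,"ax":0,"ay":0.1,"az":0}
  ]
}}

```text
time_s: 20.38
position: [0.5387, 0.2219, 0.0833]
tool_rot: [[-1.0, -0.002, 0.021], [-0.021, -0.0, -1.0], [0.002, -1.0, 0.0]]
ft_force: [0.8, -0.2, -7.1]
grip_width: 0.0496
```

Call:
{"api": "jog_arm", "payload": {
  "rows": [
    {"hand":0.3,"dx":0.2,"dy":0,"dz":-2.6,"ax":0,"ay":0,"az":0},
    {"hand":0.3,"dx":0.2,"dy":0,"dz":-2.6,"ax":0,"ay":0,"az":0},
    {"hand":0.3,"dx":0.2,"dy":0,"dz":-2.4,"ax":0,"ay":0,"az":0},
    {"hand":0.3,"dx":0.2,"dy":0,"dz":-2.0,"ax":0,"ay":0,"az":0},
    {"hand":0.3,"dx":0.15,"dy":0,"dz":-1.0,"ax":0,"ay":0,"az":0}
  ]
}}

```text
time_s: 20.8
position: [0.5264, 0.3288, 0.0832]
tool_rot: [[-1.0, -0.002, 0.024], [-0.024, 0.0, -1.0], [0.002, -1.0, -0.0]]
ft_force: [0.5, -1.0, -6.2]
grip_width: 0.0494
```

Call:
{"api": "jog_arm", "payload": {
  "rows": [
    {"hand":0.3,"dx":0,"dy":0,"dz":0,"ax":0,"ay":0,"az":0},
    {"hand":0.3,"dx":0,"dy":0,"dz":0,"ax":0,"ay":0,"az":0},
    {"hand":0.3,"dx":0,"dy":0,"dz":0,"ax":0,"ay":0,"az":0},
    {"hand":0.3,"dx":0,"dy":0,"dz":0,"ax":0,"ay":0,"az":0},
    {"hand":0.3,"dx":0,"dy":0,"dz":0,"ax":0,"ay":0,"az":0}
  ]
}}

```text
time_s: 21.22
position: [0.528, 0.3252, 0.0844]
tool_rot: [[-1.0, -0.0, 0.02], [-0.02, -0.0, -1.0], [0.0, -1.0, 0.0]]
ft_force: [-0.9, -0.6, -6.0]
grip_width: 0.0495
```

```bash
python3 -c "
from h import *
st()
im=imaging.get_image('wrist');cv2.imwrite('pics/w5.png',im[:,:,::-1])
im=imaging.get_image('top');cv2.imwrite('pics/t5.png',im[150:350,60:420,::-1].repeat(2,0).repeat(2,1))
plan([.527,.326,0.0275],down(1.2),10)"
```

```text
t 21.22 p [0.528  0.3252 0.0844] x [-0.9998 -0.0202  0.0001] y [-0.0001 -0.0001 -1.    ] F [-0.8578 -0.6375 -5.97  ] T [ 0.033   0.0107 -0.0088] w 0.0495
dist cm 5.692113322619159 total turn [-0.0018 -0.0244  0.001 ]
"dx":0.01,"dy":0.57,"dz":-0.01,"ax":-0.00,"ay":-0.00,"az":0.00
"dx":0.01,"dy":0.57,"dz":-0.01,"ax":-0.00,"ay":-0.00,"az":0.00
"dx":0.01,"dy":0.57,"dz":-0.01,"ax":-0.00,"ay":-0.00,"az":0.00
"dx":0.01,"dy":0.57,"dz":-0.01,"ax":-0.00,"ay":-0.00,"az":0.00
"dx":0.01,"dy":0.57,"dz":-0.01,"ax":-0.00,"ay":-0.00,"az":0.00
"dx":0.01,"dy":0.57,"dz":-0.01,"ax":-0.00,"ay":-0.00,"az":0.00
"dx":0.01,"dy":0.57,"dz":-0.01,"ax":-0.00,"ay":-0.00,"az":0.00
"dx":0.01,"dy":0.57,"dz":-0.01,"ax":-0.00,"ay":-0.00,"az":0.00
"dx":0.01,"dy":0.57,"dz":-0.01,"ax":-0.00,"ay":-0.00,"az":0.00
"dx":0.01,"dy":0.57,"dz":-0.01,"ax":-0.00,"ay":-0.00,"az":0.00
```

View pics/w5.png

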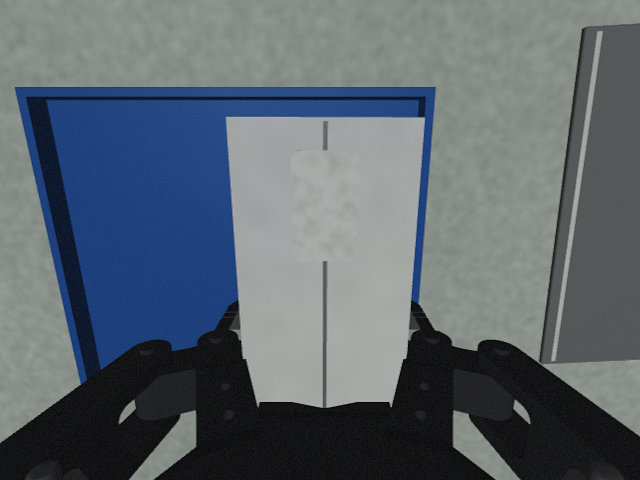

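View pics/t5.png

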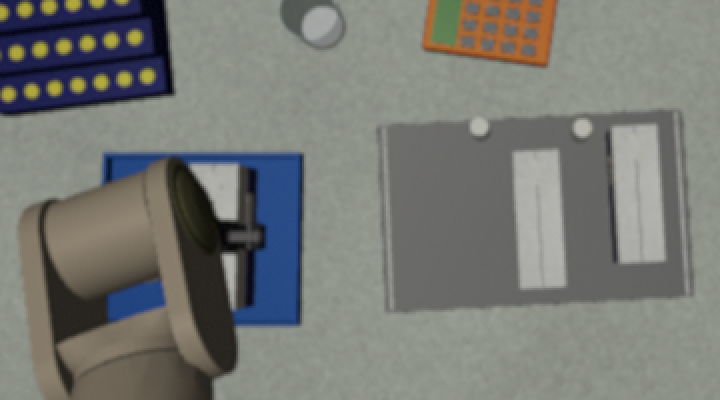

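The top view shows the carton over the right part of the tray, parallel to its walls, with the mat cartons and both vials standing. I'll lower it, finishing slowly.

Call:
{"api": "jog_arm", "payload": {
  "rows": [
    {"hand":0.3,"dx":0,"dy":0.7,"dz":0,"ax":0,"ay":0,"az":0},
    {"hand":0.3,"dx":0,"dy":1.3,"dz":0,"ax":0,"ay":0,"az":0},
    {"hand":0.3,"dx":0,"dy":1.4,"dz":0,"ax":0,"ay":0,"az":0},
    {"hand":0.3,"dx":0,"dy":1.1,"dz":0,"ax":0,"ay":0,"az":0},
    {"hand":0.3,"dx":0,"dy":0.6,"dz":0,"ax":0,"ay":0,"az":0}
  ]
}}

```text
time_s: 21.73
position: [0.5271, 0.3257, 0.0315]
tool_rot: [[-1.0, -0.002, 0.021], [-0.021, -0.001, -1.0], [0.002, -1.0, 0.001]]
ft_force: [0.4, -0.0, -6.4]
grip_width: 0.049
```

Call:
{"api": "jog_arm", "payload": {
  "rows": [
    {"hand":0.3,"dx":0,"dy":0.1,"dz":0,"ax":0,"ay":0,"az":0},
    {"hand":0.3,"dx":0,"dy":0.1,"dz":0,"ax":0,"ay":0,"az":0},
    {"hand":0.3,"dx":0,"dy":0.1,"dz":0,"ax":0,"ay":0,"az":0},
    {"hand":0.3,"dx":0,"dy":0.05,"dz":0,"ax":0,"ay":0,"az":0},
    {"hand":0.3,"dx":0,"dy":0,"dz":0,"ax":0,"ay":0,"az":0}
  ]
}}

```text
time_s: 22.15
position: [0.5279, 0.3262, 0.0303]
tool_rot: [[-1.0, 0.001, 0.021], [-0.021, 0.0, -1.0], [-0.001, -1.0, -0.0]]
ft_force: [-0.9, 0.4, -5.9]
grip_width: 0.0492
```

```bash
python3 -c "
from h import *
st();avg(4)"
```

```text
t 22.15 p [0.5279 0.3262 0.0303] x [-0.9998 -0.0215 -0.0008] y [ 0.0007  0.0003 -1.    ] F [-0.9112  0.3799 -5.8861] T [ 0.012   0.0307 -0.0386] w 0.0492
avg F [-0.1094  0.0222 -6.0413] sd [0.5768 0.2159 0.3532] T [ 0.0044  0.0257 -0.0067] sd [0.0178 0.0104 0.0256] p [0.5279 0.3262 0.0302] t 22.35 w 0.04951041828681778
x [-0.9998 -0.0215 -0.0004]
```

Call:
{"api": "jog_arm", "payload": {
  "rows": [
    {"hand":0.3,"dx":0,"dy":0.1,"dz":0,"ax":0,"ay":0,"az":0},
    {"hand":0.3,"dx":0,"dy":0.1,"dz":0,"ax":0,"ay":0,"az":0},
    {"hand":0.3,"dx":0,"dy":0.1,"dz":0,"ax":0,"ay":0,"az":0},
    {"hand":0.3,"dx":0,"dy":0.05,"dz":0,"ax":0,"ay":0,"az":0},
    {"hand":0.3,"dx":0,"dy":0,"dz":0,"ax":0,"ay":0,"az":0}
  ]
}}

```text
time_s: 22.77
position: [0.5276, 0.3261, 0.0261]
tool_rot: [[-1.0, -0.0, 0.021], [-0.021, -0.0, -1.0], [0.0, -1.0, 0.0]]
ft_force: [0.5, -0.2, -6.3]
grip_width: 0.0495
```

```bash
python3 -c "
from h import *
avg(4)"
```

```text
avg F [ 0.5186  0.1009 -6.0327] sd [0.4443 0.3015 0.2352] T [-0.009  -0.0279  0.0118] sd [0.0347 0.0341 0.0323] p [0.5277 0.3261 0.0263] t 22.9667 w 0.049316908048506
x [-0.9998 -0.0215 -0.0001]
```

Call:
{"api": "jog_arm", "payload": {
  "rows": [
    {"hand":0.3,"dx":0,"dy":0.03,"dz":0,"ax":0,"ay":0,"az":0},
    {"hand":0.3,"dx":0,"dy":0.03,"dz":0,"ax":0,"ay":0,"az":0},
    {"hand":0.3,"dx":0,"dy":0.02,"dz":0,"ax":0,"ay":0,"az":0},
    {"hand":0.3,"dx":0,"dy":0,"dz":0,"ax":0,"ay":0,"az":0},
    {"hand":0.3,"dx":0,"dy":0,"dz":0,"ax":0,"ay":0,"az":0}
  ]
}}

```text
time_s: 23.38
position: [0.5277, 0.3261, 0.0256]
tool_rot: [[-1.0, 0.0, 0.021], [-0.021, 0.0, -1.0], [-0.0, -1.0, -0.0]]
ft_force: [-1.1, 0.2, -4.9]
grip_width: 0.0497
```

```bash
python3 -c "
from h import *
avg(4)"
```

```text
avg F [-0.4034 -0.2008 -5.3862] sd [0.6155 0.3522 0.3992] T [-0.0335  0.0699  0.0132] sd [0.0359 0.029  0.0262] p [0.5277 0.3261 0.0256] t 23.5833 w 0.049036849217894196
x [-0.9998 -0.0215 -0.    ]
```

Contact is just beginning. I'll lower in small steps.

Call:
{"api": "jog_arm", "payload": {
  "rows": [
    {"hand":0.3,"dx":0,"dy":0.03,"dz":0,"ax":0,"ay":0,"az":0},
    {"hand":0.3,"dx":0,"dy":0.02,"dz":0,"ax":0,"ay":0,"az":0},
    {"hand":0.3,"dx":0,"dy":0,"dz":0,"ax":0,"ay":0,"az":0},
    {"hand":0.3,"dx":0,"dy":0,"dz":0,"ax":0,"ay":0,"az":0},
    {"hand":0.3,"dx":0,"dy":0,"dz":0,"ax":0,"ay":0,"az":0}
  ]
}}

```text
time_s: 24.0
position: [0.5277, 0.3261, 0.0255]
tool_rot: [[-1.0, 0.0, 0.022], [-0.022, 0.0, -1.0], [-0.0, -1.0, -0.0]]
ft_force: [-3.0, -1.2, 4.5]
grip_width: 0.0495
```

```bash
python3 -c "
from h import *
avg(4)"
```

```text
avg F [-3.3378 -1.74    4.8846] sd [0.2055 0.3386 0.333 ] T [-0.4102  0.627  -0.0356] sd [0.019  0.0471 0.021 ] p [0.5277 0.3261 0.0256] t 24.2 w 0.04936081963619554
x [-0.9998 -0.0215 -0.0004]
```

The carton is seated: the tray is now pushing up. I'll release with a limited opening, then rise.

Call:
{"api": "jog_arm", "payload": {
  "rows": [
    {"hand":0.6,"dx":0,"dy":0,"dz":0,"ax":0,"ay":0,"az":0},
    {"hand":0.65,"dx":0,"dy":0,"dz":0,"ax":0,"ay":0,"az":0},
    {"hand":0.75,"dx":0,"dy":0,"dz":0,"ax":0,"ay":0,"az":0},
    {"hand":0.85,"dx":0,"dy":0,"dz":0,"ax":0,"ay":0,"az":0},
    {"hand":0.85,"dx":0,"dy":0,"dz":0,"ax":0,"ay":0,"az":0}
  ]
}}

```text
time_s: 24.62
position: [0.5279, 0.3261, 0.025]
tool_rot: [[-1.0, 0.0, 0.021], [-0.021, 0.0, -1.0], [-0.0, -1.0, -0.0]]
ft_force: [-0.4, 0.2, -0.9]
grip_width: 0.0723
```

Call:
{"api": "jog_arm", "payload": {
  "rows": [
    {"hand":0.85,"dx":0,"dy":-0.5,"dz":0,"ax":0,"ay":0,"az":0},
    {"hand":0.85,"dx":0,"dy":-1.5,"dz":0,"ax":0,"ay":0,"az":0},
    {"hand":0.85,"dx":0,"dy":-2.5,"dz":0,"ax":0,"ay":0,"az":0},
    {"hand":0.85,"dx":0,"dy":-3.0,"dz":0,"ax":0,"ay":0,"az":0},
    {"hand":0.85,"dx":0,"dy":-3.0,"dz":0,"ax":0,"ay":0,"az":0}
  ]
}}

```text
time_s: 25.03
position: [0.5274, 0.326, 0.1314]
tool_rot: [[-1.0, -0.001, 0.021], [-0.021, -0.0, -1.0], [0.001, -1.0, 0.0]]
ft_force: [0.6, 0.1, -0.7]
grip_width: 0.0728
```

Call:
{"api": "jog_arm", "payload": {
  "rows": [
    {"hand":0.85,"dx":2.5,"dy":-2.5,"dz":0,"ax":0,"ay":0,"az":0},
    {"hand":0.85,"dx":3,"dy":-2,"dz":0,"ax":0,"ay":0,"az":0},
    {"hand":0.85,"dx":3,"dy":-1,"dz":0,"ax":0,"ay":0,"az":0},
    {"hand":0.85,"dx":2.5,"dy":0,"dz":0,"ax":0,"ay":0,"az":0},
    {"hand":0.85,"dx":1.5,"dy":0,"dz":0,"ax":0,"ay":0,"az":0}
  ]
}}

```text
time_s: 25.45
position: [0.4005, 0.3234, 0.1864]
tool_rot: [[-1.0, 0.001, 0.022], [-0.022, 0.001, -1.0], [-0.001, -1.0, -0.001]]
ft_force: [1.5, -0.2, -0.1]
grip_width: 0.0726
```

```bash
python3 -c "
from h import *
st()
im=imaging.get_image('top');cv2.imwrite('pics/t6.png',im[150:350,60:420,::-1].repeat(2,0).repeat(2,1)); cv2.imwrite('pics/top6.png',im[:,:,::-1])
im=imaging.get_image('scene');cv2.imwrite('pics/s6.png',im[:,:,::-1])
im=cv2.imread('pics/top6.png');f=8
g=cv2.resize(im[205:302,100:404].min(2),None,fx=f,fy=f)
cs,_=cv2.findContours((g>132).astype(np.uint8),cv2.RETR_EXTERNAL,cv2.CHAIN_APPROX_NONE)
for c in cs:
  if cv2.contourArea(c)<25*64: continue
  z=.074 if cv2.contourArea(c)>500*64 else .059
  w=ray('top',(c[:,0]+.5)/f-.5+[100,205],z)[:,:2]
  r=cv2.minAreaRect((w*1e4).astype(np.float32)); print(z,np.array(r[0])/1e4,np.array(r[1])/1e4,r[2])
"
```

```text
t 25.45 p [0.4005 0.3234 0.1864] x [-0.9997 -0.0224 -0.0014] y [ 0.0013  0.0009 -1.    ] F [ 1.4598 -0.1709 -0.1259] T [ 0.0222 -0.0036 -0.0144] w 0.0726
0.059 [ 0.469  -0.1513] [0.0066 0.0512] 1.2591283321380615
0.074 [0.5297 0.3263] [0.1471 0.0499] 1.1376516819000244
0.059 [ 0.5678 -0.17  ] [0.1279 0.0041] 4.4797868728637695
0.074 [ 0.5558 -0.0113] [0.1513 0.0518] 4.266467571258545
0.059 [0.556  0.1564] [0.1945 0.0043] 4.387145042419434
0.074 [ 0.5859 -0.1194] [0.151  0.0508] 4.2725701332092285
0.059 [ 0.6588 -0.058 ] [0.0202 0.0204] 1.1716639995574951
0.074 [0.5652 0.2023] [0.2127 0.587 ] 1.2591290473937988
```

View pics/t6.png

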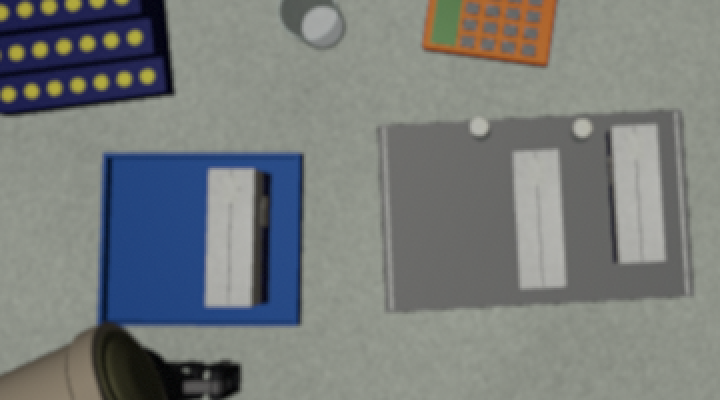

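View pics/s6.png

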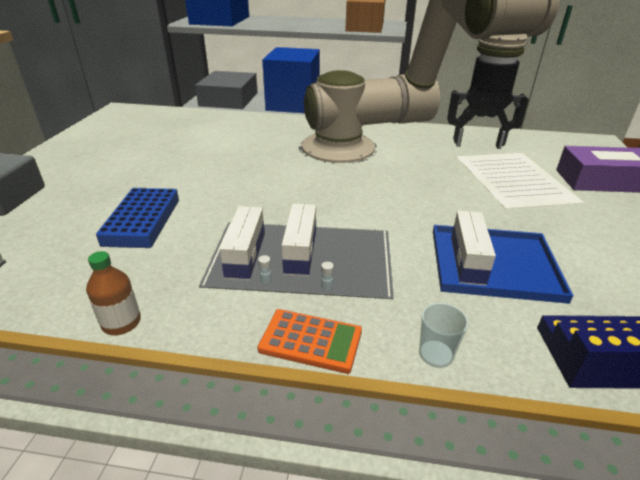

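The pictures show the full carton flat in the tray at (0.530, 0.326), both empties within 1 mm of where they started, and both vials upright. The robot is clear of everything.

Call:
{"api": "jog_arm", "payload": {
  "rows": [
    {"hand":0.85,"dx":0,"dy":0,"dz":0,"ax":0,"ay":0,"az":0},
    {"hand":0.85,"dx":0,"dy":0,"dz":0,"ax":0,"ay":0,"az":0},
    {"hand":0.85,"dx":0,"dy":0,"dz":0,"ax":0,"ay":0,"az":0},
    {"hand":0.85,"dx":0,"dy":0,"dz":0,"ax":0,"ay":0,"az":0},
    {"hand":0.85,"dx":0,"dy":0,"dz":0,"ax":0,"ay":0,"az":0}
  ]
}}

```text
time_s: 25.97
position: [0.4032, 0.3233, 0.1848]
tool_rot: [[-1.0, -0.0, 0.021], [-0.021, -0.0, -1.0], [0.0, -1.0, 0.0]]
ft_force: [-0.6, -0.3, -0.4]
grip_width: 0.0727
```

```bash
python3 -c "
from rig import job
print(job.close_job())"
```

```text
the job is handed in; nothing more can be done
None
```

Only the left carton was full. It now stands flat in the blue tray, and the job was handed in at about 26 s. I tested all three cartons by raising the near end about 6 mm with the far end meant to stay on the mat:

| Carton | Force at the raised end | Result |
|---|---|---|
| Right | about 1.0 N | empty |
| Middle | about 0.4 N | empty |
| Left | about 3.6 N (about 6 N when lifted whole) | full |

- **Final check:** in the last pictures the full carton is parallel to the tray walls. The two empties are back within about 1 mm of where they started, and both vials are upright. The gripper is clear of everything.
- **Weighing was less clean than planned:** the first tilt readings were confused by the grip pressing on the far edge. I raised each held end another 0.6–0.8 mm and used force and torque together.
- **Right carton:** at that extra height it read nearly its whole weight, so its far edge was almost or just barely off the mat.
- **Middle carton:** setting it back gave a brief downward push of about 22 N, under the 40 N limit.

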